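# Balance the blocked lens on the dome lap

## Robot

A 6-joint arm with a two-finger parallel gripper is mounted at the origin on a cart in front of the work surface, level with it; the furniture and walls round the work are solid. World frame = base frame: x ahead of the robot, y to its left, z up, the work surface at z = 0. Lengths are in m, angles in rad, forces in N, time in s.
With the tool pointing down it reaches from about 0.4 to 0.825 m from the base axis. Payload 7 kg.
Tool frame: the origin (TCP) lies at the very end of the fingers, on their centre line; the grasp point (between the pads) lies 19 mm behind it; z points along the fingers, y is the direction in which the jaws open and shut (so a half turn about z gives the same grasp; the last joint's range is limited). The gripper opens to 88 mm and grips with 3 to 60 N. Pads are 19 mm wide; open, the fingers measure 130 mm over their backs; the gripper's body (78 mm by 193 mm) begins 47 mm behind the grasp point.
Start: joints at [-0.819, 0.359, 0.012, 0, -1.224, -0.288], TCP at [0.302, -0.604, 0.227] pointing down, gripper open.
Joint ranges: [-3.07, 3.07], [-1.43, 2.12], [-1.02, 1.25], [-3.03, 1.67], [-3.05, -0], [-3.03, 3.03]. Speed limits (rad/s): [2.39, 2.39, 3.01, 3.14, 3.14, 3.14].

## Interface

Orientations are given as [roll, pitch, yaw] about the fixed x, y, z axes, in that order (R = Rz(yaw) Ry(pitch) Rx(roll)).
In Python, from station import arm gives the robot as it stands.
- The arm moves only by the shell command python3 -m inch 'ROWS' [FORCE]. ROWS is text: rows parted by semicolons, each of 7 numbers parted by spaces: the closure, from 0 (fully open) to 1 (shut), then the shift along the tool's x, y, z each as a share of 300 mm, from -1 to 1, then the turn, a rotation vector about the tool's x, y, z each as a share of 60 degrees, from -1 to 1. In form: grip tx ty tz rx ry rz; .... A call has 1 to 12 rows; each row is the pose to reach, as a shift and turn from the pose commanded when the call began, along the tool's axes at that moment; what a row does not reach only later rows make up. A row lasts 1/10 s, in which the tool goes at most 50 mm and 8.59 degrees, less where a joint would pass 70% of its speed; a pose out of reach is approached as far as the arm can. A call with a number of a shift or a turn outside -1 to 1 is refused whole. A call with a gripper value outside its range is refused whole. The fingers move at their own pace and stop on an object; FORCE is the grip in N (left out, the last holds). Time passes only in rows, so rows that repeat a pose let the fingers close. It gives the time, the measured TCP pose, the force and the opening at its end, in the units of the state.
- arm.get_state(): the state, without advancing time (a new reading comes with each control period).
- arm.grab_frame(name): name is "scene" or "top" or "wrist"; returns a dict with "img" (420x560x3 uint8, red, green, blue), "range_z" (420x560 float32, m along the optical axis (not along the pixel's ray), 0 where there is no reading), "fx", "fy", "cx", "cy" (pixels), "extrinsics" (4x4, takes a point from world to camera coordinates); the wrist camera has in their place "tool_from_camera" (4x4, takes a point from camera to tool coordinates, whose origin is the TCP and whose axes are the flange's). Camera axes: x right, y up, looking along -z (the intrinsics and any distortion apply to the point x, -y, -z); pixel columns grow to the right and rows downward; lengths in m; the calibration is good to about 2 mm. The wrist camera is an equidistant fisheye: a pixel r from the principal point sees the ray r / f radians off the axis. A picture is of the moment at which its call begins: read the wrist's pose just before it.
- arm.job_done(): hands the job in, once; it reports no verdict.
The state is a dict: "t": time; "q": joint angles; "qd": joint speeds; "joint_efforts": joint torques, N m; "eef_pos": TCP position; "ee_rot": TCP orientation; "force": force on the tool from outside, world axes, zero at the start; "moment": the same for the moment, N m; "width": finger opening in m.
Only numpy, scipy, OpenCV 4.12 (cv2) and the standard library are available. Lean on these libraries where they do the work, as an engineer would, in place of code of your own. Each camera call takes 0.05 s, during which the arm holds its last target.

## Task

Clear the dome of the lap stand: press the sprung knob down, turn it counter-clockwise (seen from above) as far as it goes so that the hold-down arm swings off the dome, and let the knob spring back up so that the arm is locked there. Then pick up the larger of the two blocked lenses and balance it gently on top of the dome, centred, nearly level, block upwards, and let go so that it stays there at rest. Leave the smaller lens, the spray bottle and the pad roll where they are.

Things in the scene. Friction and masses are not known exactly. Their poses are not given: they have to be found in the camera images.
- dome_top (a point): topmost point of the lap's dome: a bare metal half ball of radius 40 mm (80 mm across), fixed on the stand; the point lies 62 mm above the worktop. x points from the knob's pillar to the dome, z up
- hold_knob (a point): centre of the black bar grip on top of the stand's pillar, 105 mm from the dome's axis, 103 mm above the worktop when up. Bar: 44 mm along its x, 14 mm thick along its y, 26 mm high; the arm points along its x. Under the bar a steel flange of radius 23 mm, top 13 mm below this point, turns with it
- hold_tip (a point): point near the outer end of the steel hold-down arm, 105 mm from the knob's axis, half-way up the arm (14 mm wide, 8 mm thick, ends 112 mm from the axis, top level with the flange's top 90 mm above the worktop). At the start it is over the dome, about 15 mm clear of it (rubber tip underneath)
- hold_press (a joint): how far knob and arm are pressed down, m: 0 up, 0.007 fully down; a spring pushes it up with about 2 N at the top and 9 N fully down. Inside the pillar a pin lets the knob turn between its two ends only while it is pressed more than 5 mm; released in between it stays down and can still turn
- hold_arm (a joint): angle of knob and arm, rad: 0 over the dome; grows counter-clockwise seen from above; stop at 1.34. Beyond about 1.20 the knob springs up and is locked there; turning takes about 0.03 to 0.1 N m
- lens_large_block (a point): centre of the black block on the larger lens: a bar 28 mm along its x, 14 mm thick along its y, 28 mm high (z), on the middle of a clear round lens 62 mm in diameter, 6 mm thick, flat underneath. The point lies 20.5 mm above the lens's underside, 14.5 mm above its upper face; about 60 g, weight centred about 6 mm above the underside
- lens_large_under (a point): centre of the flat underside of the larger lens; z points up through its block
- lens_small_block (a point): centre of the same kind of block on the smaller lens, 44 mm in diameter, otherwise alike; to be left where it is
- lens_large: the larger blocked lens; origin at the centre of its underside, z up through its block
- lens_small: the smaller blocked lens; origin at the centre of its underside; leave alone
- lens_spray: spray bottle, 42 mm in diameter, 140 mm high, standing between the lenses; origin at the centre of its underside; leave alone
- pad_roll: roll of blocking pads lying flat, 62 mm in diameter, 26 mm high; origin at the centre of its underside; leave alone
- stand: the lap stand, fixed to the worktop; origin on the worktop under the axis of its pillar (radius 26 mm, 31 mm at the foot, 68 mm high), x towards the dome; base plate 200 x 90 x 10 mm, its centre 52 mm from the origin along x. Behind the pillar and to the right of it stand a white box (180 mm high, front about x 0.52) with a machine on it and a tall covered machine: swing past them drawn back

How it is judged:
On the way, in this order (a step that is already met when the one before it is completed fails the run):
1. the hold-down arm is swung clear to its far end and its knob has sprung up, before the lens is on the dome (value of joint hold_arm above 1.17 rad and value of joint hold_press below 0.002 m), for 0.2 s.
2. the larger lens rests on the dome, released (distance between lens_large_under and dome_top below 0.012 m and contact force between lens_large and stand above 0.1 N and contact force between lens_large and the fingers below 0.05 N), for 0.2 s.
At the end, for the whole second after the job is handed in: Arm beyond 1.17 rad with its knob up (within 2 mm); larger lens at rest on the dome alone, block up: underside centre within 10 mm of the dome top, tilt under 0.26 rad; smaller lens, spray bottle and pad roll within 20 mm of their starts (all of step 1 and horizontal distance between lens_large_under and dome_top below 0.01 m and distance between lens_large_under and dome_top below 0.01 m and angle between lens_large's own z axis and vertical below 0.26 rad and contact force between lens_large and stand above 0.1 N and linear speed of lens_large below 0.02 m/s and angular speed of lens_large below 0.5 rad/s and distance of each of lens_small, lens_spray, pad_roll from where it was at the start of the episode below 0.02 m); the robot touches nothing.
It fails at once if the lens is pressed hard on the stand (over 20 N) (contact force between lens_large and stand above 20 N).
It fails at once if the smaller lens is moved more than 20 mm (distance of lens_small from where it was at the start of the episode above 0.02 m).
It fails at once if the spray bottle or the pad roll is moved more than 20 mm or the bottle is knocked over (distance of any of lens_spray, pad_roll from where it was at the start of the episode above 0.02 m or angle between lens_spray's own z axis and vertical above 0.5 rad).
It fails at once if the knob is forced round between its two ends without being pressed down (value of joint hold_arm between 0.35 and 1 rad and value of joint hold_press below 0.003 m).
It also fails if it takes over 67 s, if anything falls off the work surface, if the arm or the gripper's body presses on something with over 40 N, if the wrist force passes 120 N, or if a joint passes its speed limit or range.

## Working session

There is one attempt and no reset: what is moved stays moved. The work goes in short steps, Python scripts to look and compute and a shell command to move; the robot and the scene stay as the last step left them, time stands still between calls to the robot, and variables do not carry over. Pictures are saved under pics/ and viewed, and the job is handed in when it is done.

```bash
ls; mkdir -p pics; python3 - <<'E'
from station import arm
import cv2,numpy as np
s=arm.get_state();print(s)
for n in ["scene","top"]:
    f=arm.grab_frame(n);cv2.imwrite(f"pics/{n}0.png",f["img"][:,:,::-1]);np.savez(f"{n}0.npz",**f)
    print(n,f["fx"],f["fy"],f["cx"],f["cy"],f["extrinsics"],[k for k in f])
E
```

```text
pics
{'t': 0.0, 'q': array([-8.18872807e-01,  3.59401195e-01,  1.10875113e-02, -3.65246869e-04,
       -1.22403516e+00, -2.88142201e-01]), 'qd': array([-1.61999646e-03, -1.03577518e-04, -3.23881731e-04, -1.35639076e-03,
       -6.92671433e-05,  8.92017850e-04]), 'joint_efforts': array([ 7.45779507e-04, -5.82715845e+01,  2.93058068e+01,  6.99703261e+00,
        6.98031407e-03, -1.52005596e-04]), 'eef_pos': array([ 0.30176169, -0.60328351,  0.22562314]), 'ee_rot': array([ 3.14000656e+00, -1.12028172e-04, -2.67793564e+00]), 'force': array([0.00747518, 0.1640558 , 0.41583051]), 'moment': array([ 0.00669716, -0.03434885, -0.02447906]), 'width': 0.08742848759799311}
scene 467.2032914729381 467.2032914729381 274.9729843103253 213.89822681275882 [[-0.76661742 -0.64204795  0.00849479  0.61316712]
 [ 0.3100786  -0.35859016  0.88049098 -0.15869134]
 [-0.56227128  0.67763377  0.47398679 -0.74912751]
 [ 0.          0.          0.          1.        ]] ['img', 'range_z', 'fx', 'fy', 'cx', 'cy', 'extrinsics']
top 455.96575656632905 455.96575656632905 280.5582597865267 200.33187320619322 [[ 0.02609497 -0.99965072 -0.00418334  0.27365003]
 [ 0.9782762   0.02467564  0.20583195 -0.57005917]
 [-0.20565683 -0.00946364  0.97857841 -0.83060743]
 [ 0.          0.          0.          1.        ]] ['img', 'range_z', 'fx', 'fy', 'cx', 'cy', 'extrinsics']
```

View pics/scene0.png

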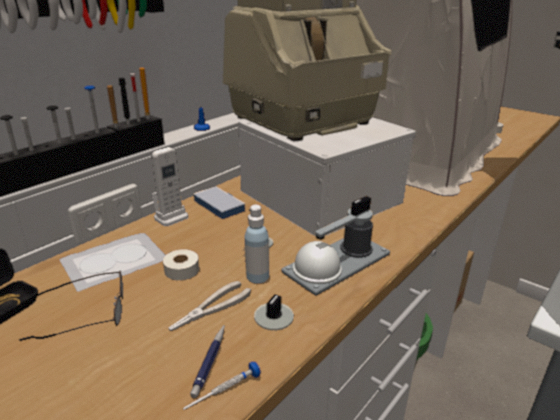

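View pics/top0.png

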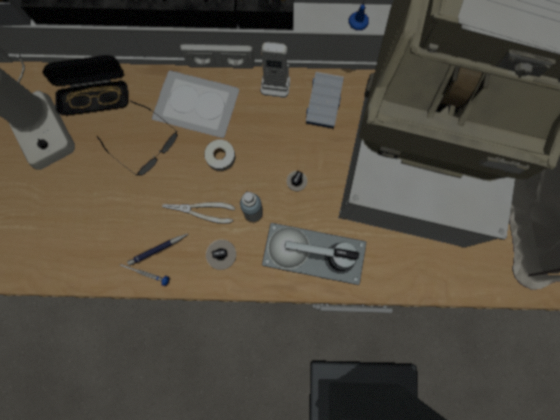

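```bash
cat > h.py <<'E'
import numpy as np,cv2
def cloud(f):
    z=f["range_z"].astype(float);h,w=z.shape
    u,v=np.meshgrid(np.arange(w),np.arange(h))
    pc=np.stack([(u-f["cx"])/f["fx"]*z,-(v-f["cy"])/f["fy"]*z,-z],-1)
    E=np.array(f["extrinsics"]);P=(pc-E[:3,3])@E[:3,:3]
    P[z<=0]=np.nan
    return P
def proj(f,p):
    E=np.array(f["extrinsics"]);c=E[:3,:3]@np.array(p)+E[:3,3]
    return f["cx"]+f["fx"]*c[0]/-c[2], f["cy"]-f["fy"]*c[1]/-c[2]
def rect(P2):
    r=cv2.minAreaRect((P2*1000).astype(np.float32));return r
E
python3 - <<'E'
from h import *
f={k:v for k,v in np.load("top0.npz").items()};g={k:v for k,v in np.load("scene0.npz").items()}
P=cloud(f);S=cloud(g)
for n,F,(u,v) in [("knob",P,(346,254)),("dome",P,(280,247)),("lens",P,(220,243)),("blk",P,(220,254)),("small",P,(297,178)),("bottle",P,(250,198)),("pad",P,(220,165)),("sblk",S,(272,303)),("sknob",S,(360,206)),("sdome",S,(305,265)),("table",P,(200,220)),("spad",S,(170,265))]:
    print(n,F[v,u].round(4))
C={"top":P,"scene":S}
def seg(c,ctr,r,z0,z1):
    Q=c.reshape(-1,3);Q=Q[np.isfinite(Q[:,0])]
    return Q[(np.hypot(*(Q[:,:2]-ctr).T)<r)&(Q[:,2]>z0)&(Q[:,2]<z1)]
for n,c in C.items():
    k0=P[254,346][:2]
    q=seg(c,k0,.05,.098,.13);print(n,"knobtop",len(q),q.mean(0),rect(q[:,:2]),np.percentile(q[:,2],[5,50,95]))
    b0=P[254,220][:2]
    q=seg(c,b0,.05,.02,.06);print(n,"block",len(q),q.mean(0),rect(q[:,:2]),np.percentile(q[:,2],[5,50,95]))
    q=seg(c,b0,.06,.003,.012);print(n,"lens",len(q),q.mean(0),rect(q[:,:2]))
    d0=P[247,280][:2]
    q=seg(c,d0,.055,.025,.066)
    A=np.c_[2*q,np.ones(len(q))];s=np.linalg.lstsq(A,(q**2).sum(1),rcond=None)[0];print(n,"dome",len(q),s[:3],np.sqrt(s[3]+s[:3]@s[:3]))
    # fixed-z
    q2=q-[0,0,.022];A=np.c_[2*q2[:,:2],np.ones(len(q))];s=np.linalg.lstsq(A,(q2**2).sum(1),rcond=None)[0];print("  fix",s[:2],np.sqrt(s[2]+s[:2]@s[:2]))
E
python3 - <<'E'
import cv2
a=cv2.imread('pics/top0.png')[150:310,180:400];cv2.imwrite('pics/topc.png',cv2.resize(a,None,fx=3.6,fy=3.6,interpolation=cv2.INTER_CUBIC))
a=cv2.imread('pics/scene0.png')[180:340,220:420];cv2.imwrite('pics/scc.png',cv2.resize(a,None,fx=3.7,fy=3.7,interpolation=cv2.INTER_CUBIC))
E
```

```text
knob [0.4564 0.1683 0.1148]
dome [0.472  0.2869 0.0566]
lens [0.4828 0.4102 0.0017]
blk [0.4578 0.4047 0.0323]
small [0.6159 0.2562 0.0322]
bottle [0.5491 0.3418 0.1391]
pad [0.6423 0.4159 0.0224]
sblk [0.4564 0.4175 0.0368]
sknob [0.455  0.1769 0.108 ]
sdome [0.4783 0.305  0.0374]
table [ 0.5302  0.4551 -0.0037]
spad [0.6646 0.4448 0.0269]
top knobtop 210 [0.45732182 0.16806406 0.11375323] ((457.9966125488281, 167.322509765625), (43.9299201965332, 14.25684642791748), 80.8969955444336) [0.10521481 0.11452691 0.11715209]
top block 111 [0.45959944 0.40702665 0.03240119] ((459.9822998046875, 407.41253662109375), (14.227733612060547, 27.585098266601562), 9.718287467956543) [0.02492103 0.03290574 0.03598155]
top lens 412 [0.4591477  0.40717653 0.00469893] ((444.9674072265625, 412.0463562011719), (93.17916870117188, 90.06294250488281), 78.28738403320312)
top dome 1046 [0.47573314 0.2707182  0.02178122] 0.03937613135680598
  fix [0.47571987 0.27071736] 0.039231834909120245
scene knobtop 257 [0.45735429 0.17302676 0.11008407] ((459.2725524902344, 168.11492919921875), (45.78989791870117, 15.989714622497559), 81.65099334716797) [0.09896903 0.11102219 0.11786168]
scene block 214 [0.45926121 0.41181709 0.03120072] ((461.54449462890625, 409.1744079589844), (14.0338773727417, 28.288480758666992), 13.04823112487793) [0.02106335 0.03372378 0.03678095]
scene lens 704 [0.4577125  0.41260951 0.00598771] ((455.91302490234375, 403.3313903808594), (112.62646484375, 105.27523040771484), 5.2284064292907715)
scene dome 1246 [0.47789425 0.27094431 0.02423514] 0.03905678779537646
  fix [0.47856592 0.26997011] 0.0409304033032428
```

```bash
sed -n 1,5p h.py >/dev/null; python3 -c "
import station,inspect;print([x for x in dir(station.arm) if x[0]!='_'])"
```

```text
['Unreachable', 'get_state', 'grab_frame', 'job_done']
```

View pics/topc.png

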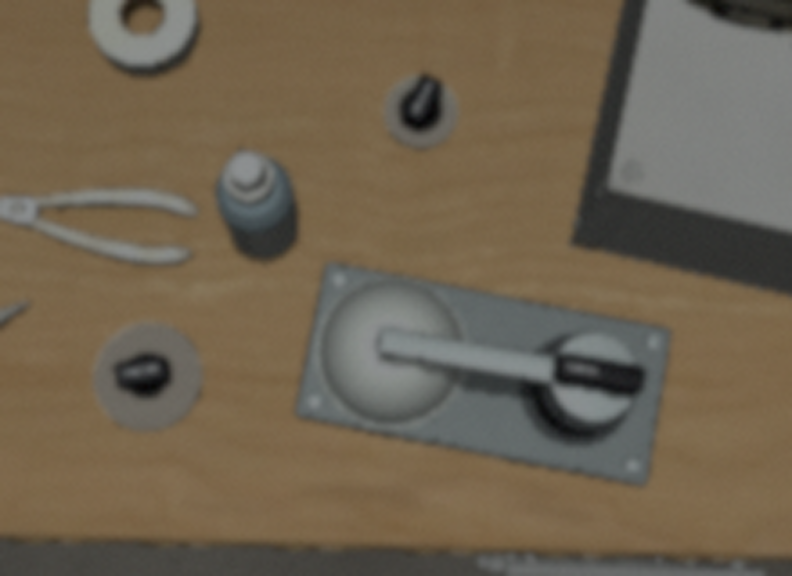

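View pics/scc.png

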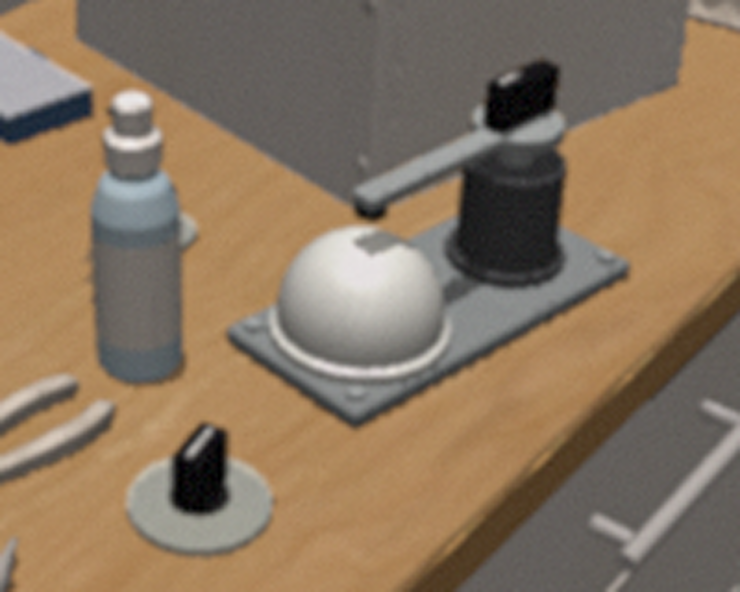

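```bash
python3 - <<'E'
from h import *
from station import arm
f={k:v for k,v in np.load("top0.npz").items()};g={k:v for k,v in np.load("scene0.npz").items()}
for c in (cloud(f),cloud(g)):
    Q=c.reshape(-1,3);Q=Q[np.isfinite(Q[:,0])]
    b=Q[(Q[:,2]>.165)&(Q[:,2]<.19)&(Q[:,1]<.35)&(Q[:,0]>.4)]
    print(len(b))
    for y in np.arange(-.2,.2,.02):
        m=abs(b[:,1]-y)<.01
        if m.sum()>5: print(round(y,3),m.sum(),np.percentile(b[m,0],[1,5]).round(3))
w=arm.grab_frame("wrist");cv2.imwrite("pics/w0.png",w["img"][:,:,::-1]);print(w["fx"],w["cx"],w["cy"],w["tool_from_camera"])
E
```

```text
9286
-0.1 374 [0.494 0.508]
-0.08 701 [0.484 0.488]
-0.06 660 [0.489 0.492]
-0.04 658 [0.493 0.496]
-0.02 655 [0.497 0.501]
-0.0 656 [0.501 0.504]
0.02 662 [0.505 0.509]
0.04 660 [0.51  0.513]
0.06 665 [0.514 0.518]
0.08 671 [0.518 0.522]
0.1 647 [0.523 0.525]
0.12 654 [0.527 0.53 ]
0.14 758 [0.531 0.535]
0.16 506 [0.535 0.538]
0.18 12 [0.538 0.538]
6504
-0.2 851 [0.444 0.451]
-0.1 76 [0.493 0.511]
-0.08 161 [0.485 0.487]
-0.06 178 [0.489 0.49 ]
-0.04 195 [0.494 0.495]
-0.02 186 [0.497 0.499]
-0.0 205 [0.502 0.504]
0.02 271 [0.507 0.508]
0.04 283 [0.51  0.513]
0.06 292 [0.515 0.517]
0.08 333 [0.519 0.521]
0.1 355 [0.523 0.525]
0.12 531 [0.528 0.531]
0.14 647 [0.532 0.535]
0.16 479 [0.536 0.539]
0.18 107 [0.54  0.541]
325.19226210127806 281.4094311614467 209.5154598565173 [[-1.48201869e-04  9.60090739e-01  2.79688668e-01  7.50209936e-02]
 [ 9.99999793e-01  3.17490482e-04 -5.59972037e-04  2.53476587e-04]
 [-6.26422457e-04  2.79688527e-01 -9.60090587e-01 -1.57889005e-01]
 [ 0.00000000e+00  0.00000000e+00  0.00000000e+00  1.00000000e+00]]
```

View pics/w0.png

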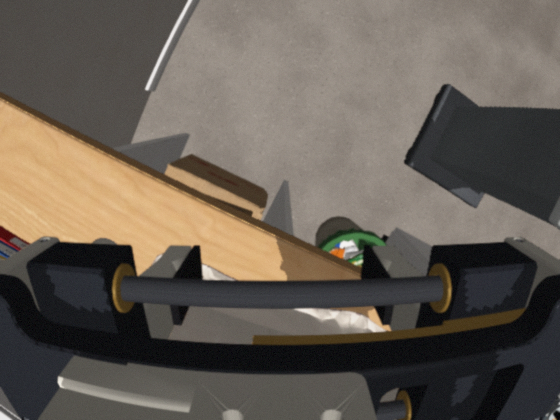

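```bash
cat >> h.py <<'E'
from scipy.spatial.transform import Rotation as R
def rot(rpy): return R.from_euler('xyz',rpy)
def row(s,pos,Rt):
    """row numbers (shares) from measured state s to target"""
    R0=rot(s["ee_rot"]); d=R0.inv().apply(np.array(pos)-s["eef_pos"])/.3
    r=(R0.inv()*Rt).as_rotvec()/np.radians(60)
    return d.round(4),r.round(4)
def down(yaw_deg,tilt=0): # tilt about tool x
    return rot([np.pi,0,np.radians(yaw_deg)])*R.from_rotvec([np.radians(tilt),0,0])
E
python3 - <<'E'
from h import *
f={k:v for k,v in np.load("top0.npz").items()};g={k:v for k,v in np.load("scene0.npz").items()}
Q=np.vstack([cloud(f).reshape(-1,3),cloud(g).reshape(-1,3)]);Q=Q[np.isfinite(Q[:,0])]
for z0,z1 in [(.02,.165),(.165,.2),(.2,.3),(.3,.5)]:
    out=[]
    for y in np.arange(-.6,.5,.05):
        m=(abs(Q[:,1]-y)<.025)&(Q[:,2]>z0)&(Q[:,2]<z1)&(Q[:,0]>.2)
        if m.sum()>3: out.append((round(y,2),round(float(np.percentile(Q[m,0],1)),3),int(m.sum())))
    print(z0,z1,out)
from station import arm
s=arm.get_state()
for p,y in [((.33,-.35,.25),180),((.35,-.2,.25),180),((.40,.0,.25),180),((.42,.1,.25),-99.5)]:
    print(p,y,*row(s,p,down(y)))
E
```

```text
0.02 0.165 [(np.float64(-0.6), 0.46, 181), (np.float64(-0.55), 0.455, 202), (np.float64(-0.5), 0.451, 200), (np.float64(-0.45), 0.444, 230), (np.float64(-0.4), 0.439, 295), (np.float64(-0.35), 0.433, 262), (np.float64(-0.3), 0.434, 354), (np.float64(-0.25), 0.428, 350), (np.float64(-0.2), 0.432, 7043), (np.float64(-0.1), 0.485, 336), (np.float64(-0.05), 0.489, 1295), (np.float64(0.0), 0.5, 1390), (np.float64(0.05), 0.511, 1789), (np.float64(0.1), 0.522, 4379), (np.float64(0.15), 0.436, 9701), (np.float64(0.2), 0.437, 5037), (np.float64(0.25), 0.439, 3646), (np.float64(0.3), 0.441, 4764), (np.float64(0.35), 0.531, 4847), (np.float64(0.4), 0.454, 3632), (np.float64(0.45), 0.643, 3356)]
0.165 0.2 [(np.float64(-0.6), 0.48, 48), (np.float64(-0.55), 0.474, 47), (np.float64(-0.5), 0.466, 38), (np.float64(-0.45), 0.464, 60), (np.float64(-0.4), 0.46, 67), (np.float64(-0.35), 0.457, 74), (np.float64(-0.3), 0.454, 75), (np.float64(-0.25), 0.448, 81), (np.float64(-0.2), 0.444, 1212), (np.float64(-0.1), 0.485, 1110), (np.float64(-0.05), 0.489, 2210), (np.float64(0.0), 0.499, 2335), (np.float64(0.
[... 1292 characters left out ...]
00), (np.float64(-0.05), 0.567, 5062), (np.float64(0.0), 0.577, 8012), (np.float64(0.05), 0.593, 9028), (np.float64(0.1), 0.606, 11111), (np.float64(0.15), 0.616, 6198), (np.float64(0.2), 0.937, 1061), (np.float64(0.25), 0.863, 1167), (np.float64(0.3), 0.861, 1560), (np.float64(0.35), 0.857, 1790), (np.float64(0.4), 0.859, 2249), (np.float64(0.45), 0.856, 2265)]
(0.33, -0.35, 0.25) 180 [-0.462   0.7134 -0.0797] [ 1.200e-03 -4.000e-04  4.428e-01]
(0.35, -0.2, 0.25) 180 [-0.7452  1.1308 -0.0792] [ 1.200e-03 -4.000e-04  4.428e-01]
(0.4, 0.0, 0.25) 180 [-1.1924  1.6526 -0.0786] [ 1.200e-03 -4.000e-04  4.428e-01]
(0.42, 0.1, 0.25) -99.5 [-1.4012  1.9209 -0.0783] [ 1.200e-03  4.000e-04 -8.989e-01]
```

```bash
python3 -m inch '0 -0.1 0.05 -0.08 0 0 0.14; 0 -0.2 0.18 -0.08 0 0 0.28; 0 -0.3 0.34 -0.08 0 0 0.44; 0 -0.38 0.5 -0.08 0 0 0.44; 0 -0.46 0.66 -0.08 0 0 0.44; 0 -0.5 0.76 -0.08 0 0 0.44; 0 -0.5 0.76 -0.08 0 0 0.44'; python3 - <<'E'
from h import *
from station import arm
s=arm.get_state();print(s["eef_pos"],s["ee_rot"],s["q"])
for p,y in [((.355,-.2,.25),180),((.375,-.1,.25),180),((.40,.0,.25),180),((.41,.1,.25),180)]:
    print(p,y,*row(s,p,down(y)))
E
```

```text
t: 0.85
eef_pos: [0.3334, -0.3286, 0.2511]
ee_rot: [3.141, 0.002, -3.135]
force: [0.9, -0.9, 1.0]
width: 0.0878
[ 0.33341328 -0.32860438  0.25111272] [ 3.14099907e+00  1.70630018e-03 -3.13486489e+00] [-0.35702058 -0.00683212 -0.38462922 -0.00125065 -1.19161602 -1.20658534]
(0.355, -0.2, 0.25) 180 [-0.0748  0.4282  0.0041] [0.0006 0.0016 0.0064]
(0.375, -0.1, 0.25) 180 [-0.1437  0.7611  0.0044] [0.0006 0.0016 0.0064]
(0.4, 0.0, 0.25) 180 [-0.2293  1.0938  0.0047] [0.0006 0.0016 0.0064]
(0.41, 0.1, 0.25) 180 [-0.2649  1.4269  0.005 ] [0.0006 0.0016 0.0064]
```

```bash
python3 -m inch '0 -0.03 0.14 0 0 0 0; 0 -0.05 0.28 0 0 0 0; 0 -0.08 0.42 0 0 0 0; 0 -0.11 0.57 0 0 0 0; 0 -0.14 0.72 0 0 0 0; 0 -0.17 0.86 0 0 0 0; 0 -0.2 1 0 0 0 0; 0 -0.2 1 0 0 0 0';  python3 - <<'E'
from h import *
from station import arm
s=arm.get_state();print(s["eef_pos"],s["ee_rot"],s["q"])
for t in (0,20): print(*row(s,(.41,.165,.25),down(-99.5,t)))
E
```

```text
t: 1.65
eef_pos: [0.3943, -0.0288, 0.2508]
ee_rot: [3.141, 0.001, -3.133]
force: [-0.2, -0.8, 0.4]
width: 0.0874
[ 0.39428564 -0.0287687   0.25075624] [ 3.14097892e+00  8.87499346e-04 -3.13348146e+00] [ 4.33499861e-01 -1.46561497e-01 -5.10717849e-01 -2.06396755e-04
 -1.20557831e+00 -1.99611111e+00]
[-0.0576  0.6454  0.003 ] [-1.0000e-04  1.1000e-03 -1.3339e+00]
[-0.0576  0.6454  0.003 ] [ 0.277  -0.2315 -1.3196]
```

```bash
python3 -m inch '0 0 0.1 0 0 0 -0.14; 0 -0.01 0.2 0 0 0 -0.28; 0 -0.02 0.3 0 0 0 -0.42; 0 -0.03 0.4 0 0 0 -0.56; 0 -0.04 0.5 0 0 0 -0.7; 0 -0.05 0.6 0 0 0 -0.84; 0 -0.06 0.65 0 0 0 -0.98; 0 -0.06 0.65 0 0 0 -0.98';  python3 - <<'E'
from h import *
from station import arm
s=arm.get_state();print(s["eef_pos"],s["ee_rot"],s["q"])
for t in (0,20): print(*row(s,(.4585,.168,.20),down(-99.5,t)))
w=arm.grab_frame("wrist");cv2.imwrite("pics/w1.png",w["img"][:,:,::-1])
E
```

```text
t: 2.45
eef_pos: [0.4111, 0.1637, 0.2502]
ee_rot: [3.142, -0.001, -2.107]
force: [-0.2, -0.2, 0.4]
width: 0.0875
[0.41113322 0.16372555 0.2501814 ] [ 3.14151443e+00 -7.81162835e-04 -2.10741332e+00] [ 8.27335296e-01 -5.26917685e-02 -4.31298781e-01  9.02402000e-05
 -1.19296989e+00 -1.36398564e+00]
[-0.0931 -0.1284  0.1672] [ 2.000e-04 -7.000e-04 -3.541e-01]
[-0.0931 -0.1284  0.1672] [ 0.3297 -0.0625 -0.3504]
```

View pics/w1.png

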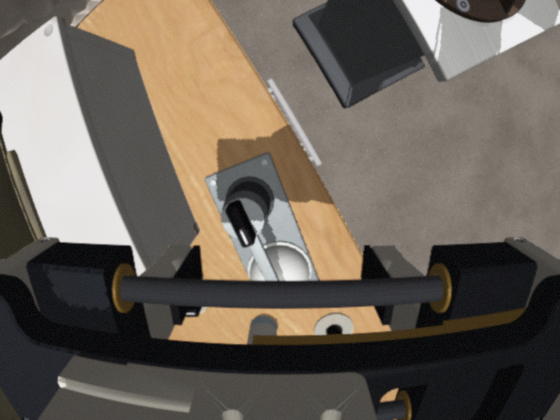

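```bash
cat > t1.py <<'E'
from h import *
from station import arm
import sys
s=arm.get_state();print(s["eef_pos"].round(4),s["ee_rot"].round(4),s["q"].round(3),s["force"].round(2),s["moment"].round(3),s["width"])
K=np.array([.4586,.1677])
Rt=down(-99.2,22);zt=Rt.apply([0,0,1])
for back,z in [(.12,.10),(.06,.10),(0,.10)]:
    print(back,*row(s,np.r_[K,z]-back*zt,Rt))
print(zt)
E
python3 t1.py
```

```text
[0.4107 0.1627 0.2501] [ 3.1413e+00 -1.1000e-03 -2.1129e+00] [ 0.826 -0.054 -0.432 -0.    -1.193 -1.368] [-0.48 -1.28  0.35] [-0.055  0.111 -0.067] 0.08766522245334549
0.12 [-0.0409  0.0109  0.1295] [ 0.3626 -0.071  -0.3597]
0.06 [-0.069  -0.0587  0.3149] [ 0.3626 -0.071  -0.3597]
0 [-0.0971 -0.1283  0.5003] [ 0.3626 -0.071  -0.3597]
[ 0.36978775 -0.05989255 -0.92718385]
```

```bash
python3 -m inch '0.6 -0.01 0.003 0.03 0.09 -0.018 -0.09; 0.6 -0.02 0.005 0.06 0.18 -0.036 -0.18; 0.6 -0.03 0.008 0.1 0.27 -0.054 -0.27; 0.6 -0.041 0.011 0.13 0.363 -0.071 -0.36; 0.6 -0.041 0.011 0.13 0.363 -0.071 -0.36; 0.6 -0.041 0.011 0.13 0.363 -0.071 -0.36' 20; python3 t1.py;  python3 - <<'E'
from h import *
from station import arm
for n in ("wrist","scene"):
  w=arm.grab_frame(n);cv2.imwrite(f"pics/{n}2.png",w["img"][:,:,::-1])
E
```

```text
t: 3.1
eef_pos: [0.4138, 0.1738, 0.2116]
ee_rot: [-2.757, 0.002, -1.733]
force: [0.3, 0.4, 0.4]
width: 0.0451
[0.4138 0.1738 0.2116] [-2.7572e+00  1.5000e-03 -1.7327e+00] [ 1.142 -0.207 -0.903  0.509 -0.835 -1.643] [0.34 0.43 0.41] [0.307 1.237 0.031] 0.045118508011884974
0.12 [-0.0038 -0.0003  0.0013] [-0.0004  0.0008 -0.0017]
0.06 [-3.600e-03 -2.000e-04  2.013e-01] [-0.0004  0.0008 -0.0017]
0 [-3.500e-03 -1.000e-04  4.013e-01] [-0.0004  0.0008 -0.0017]
[ 0.36978775 -0.05989255 -0.92718385]
```

View pics/wrist2.png

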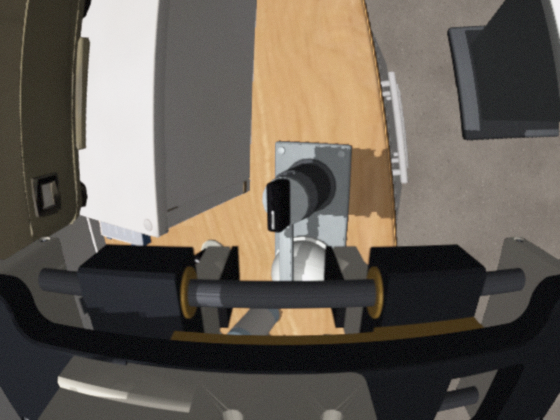

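View pics/scene2.png

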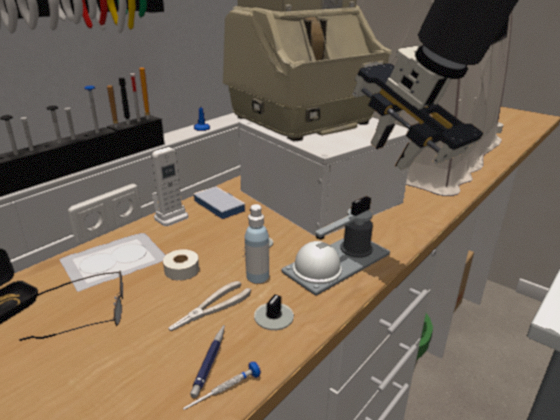

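```bash
cat >> h.py <<'E'
def wcloud(f,s):
    z=f["range_z"].astype(float);h,w=z.shape
    u,v=np.meshgrid(np.arange(w),np.arange(h));dx=u-f["cx"];dy=v-f["cy"];r=np.hypot(dx,dy)+1e-9
    t=r/f["fx"];k=np.tan(t)/r*z
    pc=np.stack([dx*k,-dy*k,-z],-1);T=np.array(f["tool_from_camera"])
    P=(pc@T[:3,:3].T+T[:3,3]); P[(z<=0)|(t>1.3)]=np.nan
    return P.reshape(-1,3)@rot(s["ee_rot"]).as_matrix().T+s["eef_pos"]
def near(Q,c,r,z0,z1):
    Q=Q[np.isfinite(Q[:,0])]
    return Q[(np.hypot(*(Q[:,:2]-c).T)<r)&(Q[:,2]>z0)&(Q[:,2]<z1)]
E
python3 - <<'E'
from h import *
from station import arm
s=arm.get_state();w=arm.grab_frame("wrist");Q=wcloud(w,s)
q=near(Q,[.458,.168],.04,.105,.125);print(len(q),rect(q[:,:2]),np.percentile(q[:,2],[5,50,95]))
q=near(Q,[.458,.168],.04,.113,.125);print(len(q),rect(q[:,:2]),q.mean(0))
E
```

```text
918 ((459.4845886230469, 166.94256591796875), (43.983604431152344, 14.24778938293457), 81.51134490966797) [0.10719641 0.11524454 0.11656669]
720 ((459.79119873046875, 166.99330139160156), (43.62664031982422, 14.002520561218262), 80.22554779052734) [0.45900063 0.16623844 0.11541905]
```

```bash
python3 -m inch '0.6 -0.002 -0.001 0.1 0 0 0; 0.6 -0.002 -0.001 0.2 0 0 0; 0.6 -0.002 -0.001 0.3 0 0 0; 0.6 -0.002 -0.001 0.37 0 0 0; 0.6 -0.002 -0.001 0.39 0 0 0; 0.6 -0.002 -0.001 0.4 0 0 0; 0.6 -0.002 -0.001 0.4 0 0 0'; sed -i 's/\.4586,\.1677/.4590,.1672/' t1.py; python3 t1.py;  python3 - <<'E'
from h import *
from station import arm
for n in ("wrist","scene"):
  w=arm.grab_frame(n);cv2.imwrite(f"pics/{n}3.png",w["img"][:,:,::-1])
  if n=="scene":a=w["img"][140:300,280:440,::-1];cv2.imwrite('pics/scene3c.png',cv2.resize(a,None,fx=3.7,fy=3.7,interpolation=cv2.INTER_CUBIC))
E
```

```text
t: 3.95
eef_pos: [0.4676, 0.174, 0.1144]
ee_rot: [-2.778, -0.006, -1.735]
force: [-0.4, 0.1, 0.0]
width: 0.0345
[0.4676 0.174  0.1144] [-2.7779 -0.0064 -1.7351] [ 0.898  0.025 -1.014  0.761 -0.472 -1.737] [-0.44  0.09  0.03] [0.184 1.224 0.044] 0.03454975186129729
0.12 [ 0.0297  0.0483 -0.3637] [ 0.0194 -0.007  -0.0011]
0.06 [ 0.0282  0.0443 -0.1638] [ 0.0194 -0.007  -0.0011]
0 [0.0268 0.0402 0.0362] [ 0.0194 -0.007  -0.0011]
[ 0.36978775 -0.05989255 -0.92718385]
```

View pics/wrist3.png

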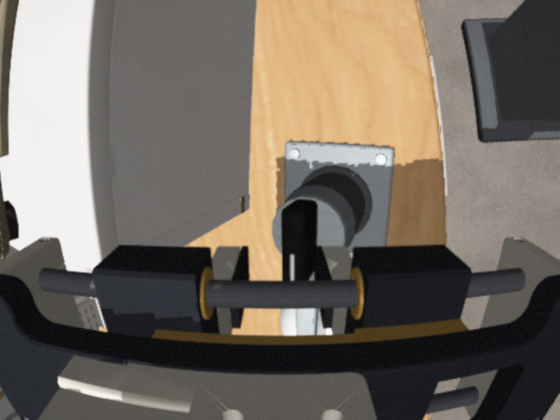

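View pics/scene3c.png

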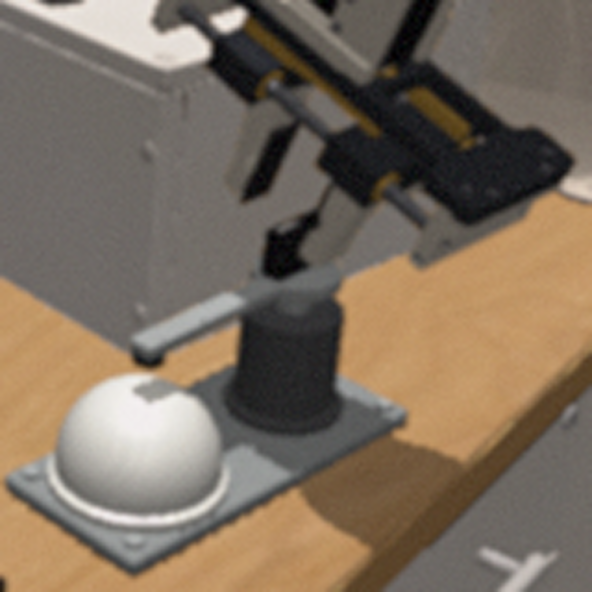

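```bash
cat > fk.py <<'E'
from h import *
from scipy.optimize import least_squares
S=[([-0.81887,0.359401,0.0110875,-.000365,-1.224035,-0.288142],[.30176169,-.60328351,.22562314],[3.14000656,-.000112,-2.67793564]),
([-0.35702058,-0.00683212,-0.38462922,-0.00125065,-1.19161602,-1.20658534],[0.33341328,-0.32860438,0.25111272],[3.14099907,.00170630,-3.13486489]),
([.433499861,-.146561497,-.510717849,-2.06e-4,-1.20557831,-1.99611111],[0.39428564,-0.0287687,0.25075624],[3.14097892,8.87e-4,-3.13348146]),
([.827335296,-.0526917685,-.431298781,9e-5,-1.19296989,-1.36398564],[0.41113322,0.16372555,0.2501814],[3.14151443,-7.8e-4,-2.10741332]),
([1.142,-.207,-.903,.509,-.835,-1.643],[.4138,.1738,.2116],[-2.7572,.0015,-1.7327]),
([.898,.025,-1.014,.761,-.472,-1.737],[.4676,.174,.1144],[-2.7779,-.0064,-1.7351])]
def fk(q,p):
    a0,dy,h0,a2,ax,az,L=p[:7]
    Ry=lambda a:R.from_euler('y',a)
    A=R.from_euler('z',q[0]);t=A.apply([a0,dy,h0])
    A=A*Ry(q[1]);t=t+A.apply([0,0,a2])
    A=A*Ry(-q[2]);t=t+A.apply([ax,0,az])
    A=A*R.from_euler('x',SG[0]*q[3])*Ry(-q[4])*R.from_euler('x',SG[1]*q[5]);t=t+A.apply([L,0,0])
    return t,A
TC=None
def res(p):
    o=[]
    tc=R.from_rotvec(p[7:10])
    for q,x,e in S:
        t,A=fk(q,p);o+=list((t-x)*1);o+=list(.3*((A*tc).inv()*rot(e)).as_rotvec())
    return np.array(o)
best=None
for s4 in(1,-1):
  for s6 in(1,-1):
    SG=(s4,s6)
    for r0 in ([0,2.22,0],[2.2,0,2.2],[0,1.57,0],[1.2,1.2,1.2],[-1.2,1.2,-1.2],[0,-1.57,0],[2.4,0,0]):
        m=least_squares(res,[0,-.19,.2,.4,.35,.05,.25]+r0)
        if best is None or m.cost<best[0]: best=(m.cost,SG,m.x)
SG=best[1];P=best[2]
def ik(pos,Rt,q0=None):
    tc=R.from_rotvec(P[7:10])
    lo=np.array([-3.07,-1.43,-1.02,-3.03,-3.05,-3.03]);hi=np.array([3.07,2.12,1.25,1.67,0,3.03])
    f=lambda q:np.r_[fk(q,P)[0]-pos,.3*((fk(q,P)[1]*tc).inv()*Rt).as_rotvec()]
    b=None
    for q0 in ([.9,0,-.8,.5,-.6,-1.7],[.75,0,-.5,0,-1.2,-.5],[.9,0,-.7,-.5,-.6,-.5]):
        m=least_squares(f,q0,bounds=(lo,hi))
        if b is None or m.cost<b.cost:b=m
    return b.x,np.linalg.norm(b.fun)
if __name__=="__main__":
    print(best[:2],P.round(4),abs(res(P)).max())
    for dpsi in (0,15,30,45,60,78):
      for t in (0,5,10,15,22):
        q,e=ik(np.r_[.459,.1672,.09],down(-99+dpsi,t));print(dpsi,t,q.round(2),round(e,4))
E
python3 fk.py
```

```text
(np.float64(0.0007548421951075559), (-1, -1)) [ 0.1864 -0.1905 -0.0464  0.5921  0.235   0.0773  0.2746 -1.2094  1.209
 -1.2094] 0.02438922518056552
0 0 [ 0.75  0.15 -0.95 -0.   -0.47 -0.91] 0.0
0 5 [ 0.79  0.12 -1.    0.18 -0.4  -1.12] 0.0
0 10 [ 0.83  0.09 -1.02  0.36 -0.4  -1.32] 0.0085
0 15 [ 0.87  0.07 -1.02  0.51 -0.43 -1.49] 0.0206
0 22 [ 0.92  0.03 -1.02  0.68 -0.48 -1.68] 0.0384
15 0 [ 0.75  0.15 -0.95 -0.   -0.47 -0.65] 0.0
15 5 [ 0.78  0.11 -1.01  0.15 -0.38 -0.81] 0.0
15 10 [ 0.81  0.08 -1.02  0.3  -0.37 -0.98] 0.0107
15 15 [ 0.84  0.05 -1.02  0.44 -0.37 -1.13] 0.0238
15 22 [ 0.87  0.01 -1.02  0.62 -0.39 -1.33] 0.0427
30 0 [ 0.75  0.15 -0.95  0.   -0.47 -0.38] 0.0
30 5 [ 0.77  0.11 -1.01  0.1  -0.37 -0.49] 0.0
30 10 [ 0.78  0.08 -1.02  0.19 -0.34 -0.59] 0.0114
30 15 [ 0.8   0.05 -1.02  0.29 -0.32 -0.7 ] 0.0247
30 22 [ 0.81  0.   -1.02  0.45 -0.3  -0.87] 0.044
45 0 [ 0.75  0.15 -0.95  0.   -0.47 -0.12] 0.0
45 5 [ 0.76  0.11 -1.01  0.03 -0.36 -0.16] 0.0
45 10 [ 0.76  0.08 -1.02  0.05 -0.31 -0.17] 0.0105
45 15 [ 0.75  0.05 -1.02  0.07 -0.28 -0.18] 0.0235
45 22 [ 0.75  0.01 -1.02  0.09 -0.23 -0.2 ] 0.0423
60 0 [ 0.75  0.15 -0.95  0.   -0.47  0.14] 0.0
60 5 [ 0.74  0.12 -1.   -0.04 -0.36  0.18] 0.0
60 10 [ 0.73  0.09 -1.02 -0.11 -0.3   0.26] 0.0081
60 15 [ 0.71  0.07 -1.02 -0.21 -0.26  0.39] 0.0201
60 22 [ 0.68  0.04 -1.02 -0.43 -0.22  0.62] 0.0376
78 0 [ 0.75  0.15 -0.95  0.   -0.47  0.45] 0.0
78 5 [ 0.73  0.13 -0.99 -0.11 -0.38  0.58] 0.0
78 10 [ 0.7   0.11 -1.02 -0.29 -0.31  0.78] 0.0035
78 15 [ 0.66  0.09 -1.02 -0.51 -0.29  1.02] 0.0133
78 22 [ 0.61  0.08 -1.02 -0.85 -0.29  1.39] 0.0281
```

```bash
sed -i 's/A=A\*R.from_euler(.x.,SG\[0\]\*q\[3\])\*Ry(-q\[4\])/A=A*R.from_euler("x",SG[0]*q[3]);t=t+A.apply([0,p[10],0]);A=A*Ry(-q[4]);t=t+A.apply([0,0,p[11]]);A=A/; s/\[0,-.19,.2,.4,.35,.05,.25\]+r0/[0,-.1,.2,.4,.35,.05,.25]+r0+[-.09,0]/' fk.py; grep -n "p\[10\]" fk.py; sed -i 's/A=A\*R.from_euler(.x.,SG\[1\]/A=A*R.from_euler("x",SG[1]/' fk.py; sed -n 15,25p fk.py; time python3 fk.py | head -12
```

```text
15:    A=A*R.from_euler("x",SG[0]*q[3]);t=t+A.apply([0,p[10],0]);A=A*Ry(-q[4]);t=t+A.apply([0,0,p[11]]);A=A*R.from_euler('x',SG[1]*q[5]);t=t+A.apply([L,0,0])
    A=A*R.from_euler("x",SG[0]*q[3]);t=t+A.apply([0,p[10],0]);A=A*Ry(-q[4]);t=t+A.apply([0,0,p[11]]);A=A*R.from_euler("x",SG[1]*q[5]);t=t+A.apply([L,0,0])
    return t,A
TC=None
def res(p):
    o=[]
    tc=R.from_rotvec(p[7:10])
    for q,x,e in S:
        t,A=fk(q,p);o+=list((t-x)*1);o+=list(.3*((A*tc).inv()*rot(e)).as_rotvec())
    return np.array(o)
best=None
for s4 in(1,-1):
(np.float64(6.377703701566268e-08), (-1, -1)) [-8.0000e-04  3.0000e-04  2.0010e-01  6.0140e-01  4.6400e-01 -2.0000e-04
  3.7880e-01 -1.2094e+00  1.2090e+00 -1.2094e+00 -1.9210e-01  5.0000e-04] 0.00023838139152181762
0 0 [ 0.75  0.19 -0.57 -0.   -0.81 -0.91] 0.0
0 5 [ 0.81  0.15 -0.68  0.11 -0.7  -1.05] 0.0
0 10 [ 0.86  0.11 -0.8   0.27 -0.59 -1.24] 0.0
0 15 [ 0.89  0.07 -0.94  0.51 -0.48 -1.49] 0.0
0 22 [ 0.89  0.05 -1.02  0.75 -0.45 -1.72] 0.0177
15 0 [ 0.75  0.19 -0.57 -0.   -0.81 -0.65] 0.0
15 5 [ 0.8   0.14 -0.68  0.09 -0.69 -0.76] 0.0
15 10 [ 0.84  0.1  -0.8   0.22 -0.56 -0.92] 0.0
15 15 [ 0.86  0.06 -0.94  0.45 -0.42 -1.16] 0.0
15 22 [ 0.83  0.03 -1.02  0.65 -0.35 -1.32] 0.022
real	0m12.695s
user	0m12.563s
sys	0m0.190s
```

```bash
sed -i 's/^    for dpsi in.*/    for dpsi in (0,20,40,60,70,80):/; s/for t in (0,5,10,15,22)/for t in (15,17)/; s/.1672,.09\]/.1672,.097]/' fk.py; python3 fk.py | tail -12; sed -i 's/down(-99.2,22)/down(-99,15)/; s/(.12,.10),(.06,.10),(0,.10)/(.06,.103),(.04,.103),(0,.103)/' t1.py; python3 t1.py
```

```text
0 15 [ 0.9   0.06 -0.92  0.48 -0.5  -1.47] 0.0
0 17 [ 0.9   0.05 -0.98  0.6  -0.46 -1.59] 0.0
20 15 [ 0.86  0.04 -0.92  0.39 -0.43 -1.01] 0.0
20 17 [ 0.85  0.02 -0.99  0.52 -0.37 -1.12] 0.0
40 15 [ 0.8   0.04 -0.84  0.16 -0.44 -0.4 ] 0.0
40 17 [ 0.81  0.03 -0.89  0.21 -0.38 -0.45] 0.0
60 15 [ 0.71  0.07 -0.71 -0.09 -0.54  0.25] 0.0
60 17 [ 0.71  0.06 -0.72 -0.11 -0.5   0.27] 0.0
70 15 [ 0.66  0.09 -0.64 -0.18 -0.6   0.54] 0.0
70 17 [ 0.64  0.08 -0.65 -0.22 -0.58  0.59] 0.0
80 15 [ 0.62  0.11 -0.59 -0.25 -0.67  0.8 ] 0.0
80 17 [ 0.59  0.11 -0.58 -0.29 -0.66  0.86] 0.0
[0.4672 0.1742 0.1147] [-2.7776 -0.0058 -1.7339] [ 0.899  0.023 -1.015  0.762 -0.472 -1.737] [-0.1  -0.48  0.05] [ 0.241  1.241 -0.021] 0.034875784975845994
0.06 [ 0.0287  0.0151 -0.1707] [-0.0976 -0.007  -0.0037]
0.04 [ 0.0282  0.0219 -0.1044] [-0.0976 -0.007  -0.0037]
0 [0.0273 0.0355 0.0283] [-0.0976 -0.007  -0.0037]
[ 0.25563255 -0.04048822 -0.96592583]
```

```bash
python3 -m inch '0.6 0 0 -0.1 0 0 0; 0.6 0 0 -0.2 0 0 0;0.6 0 0 -0.2 0 0 0;0.6 0 0 -0.2 0 0 0'; python3 t1.py
```

```text
t: 4.45
eef_pos: [0.4458, 0.179, 0.1713]
ee_rot: [-2.777, -0.003, -1.732]
force: [0.5, -0.1, -0.2]
width: 0.0348
[0.4458 0.179  0.1713] [-2.7772 -0.0033 -1.7319] [ 1.026 -0.088 -0.917  0.555 -0.681 -1.611] [ 0.48 -0.08 -0.19] [ 0.214  1.261 -0.044] 0.03478975439908082
0.06 [0.0319 0.0143 0.0317] [-0.098  -0.0042 -0.0027]
0.04 [0.0316 0.0211 0.098 ] [-0.098  -0.0042 -0.0027]
0 [0.031  0.0348 0.2306] [-0.098  -0.0042 -0.0027]
[ 0.25563255 -0.04048822 -0.96592583]
```

```bash
python3 -m inch '0.6 0.032 0.014 0.03 -0.098 -0.004 -0.003; 0.6 0.032 0.014 0.03 -0.098 -0.004 -0.003; 0.6 0.032 0.014 0.03 -0.098 -0.004 -0.003;0.6 0.032 0.014 0.03 -0.098 -0.004 -0.003'; python3 t1.py
```

```text
t: 4.85
eef_pos: [0.4439, 0.1678, 0.1599]
ee_rot: [-2.88, -0.005, -1.73]
force: [-0.3, 0.3, -0.1]
width: 0.0349
[0.4439 0.1678 0.1599] [-2.8797 -0.0053 -1.73  ] [ 0.962 -0.048 -0.821  0.365 -0.72  -1.387] [-0.32  0.35 -0.11] [0.168 0.906 0.029] 0.034871381871443854
0.06 [-0.0058  0.0007 -0.004 ] [-0.0001 -0.0054 -0.0006]
0.04 [-0.0062  0.0007  0.0627] [-0.0001 -0.0054 -0.0006]
0 [-0.0069  0.0007  0.196 ] [-0.0001 -0.0054 -0.0006]
[ 0.25563255 -0.04048822 -0.96592583]
```

```bash
python3 -m inch '0.6 -0.007 0.001 0.06 0 -0.005 0; 0.6 -0.007 0.001 0.12 0 -0.005 0; 0.6 -0.007 0.001 0.17 0 -0.005 0; 0.6 -0.007 0.001 0.196 0 -0.005 0;0.6 -0.007 0.001 0.196 0 -0.005 0'; python3 t1.py;  python3 - <<'E'
from h import *
from station import arm
for n in ("scene",):
  w=arm.grab_frame(n)
  a=w["img"][140:300,280:440,::-1];cv2.imwrite('pics/scene4c.png',cv2.resize(a,None,fx=3.7,fy=3.7,interpolation=cv2.INTER_CUBIC))
E
```

```text
t: 5.35
eef_pos: [0.4581, 0.167, 0.1021]
ee_rot: [-2.882, -0.002, -1.728]
force: [0.3, -0.6, 0.2]
width: 0.0348
[0.4581 0.167  0.1021] [-2.8818e+00 -1.5000e-03 -1.7280e+00] [ 0.903  0.055 -0.91   0.465 -0.526 -1.455] [ 0.31 -0.55  0.16] [ 0.152  0.936 -0.086] 0.034844657482090834
0.06 [-0.0009 -0.003  -0.2021] [ 0.0019 -0.0014  0.0003]
0.04 [-0.001  -0.0031 -0.1354] [ 0.0019 -0.0014  0.0003]
0 [-0.0012 -0.0034 -0.0021] [ 0.0019 -0.0014  0.0003]
[ 0.25563255 -0.04048822 -0.96592583]
```

View pics/scene4c.png

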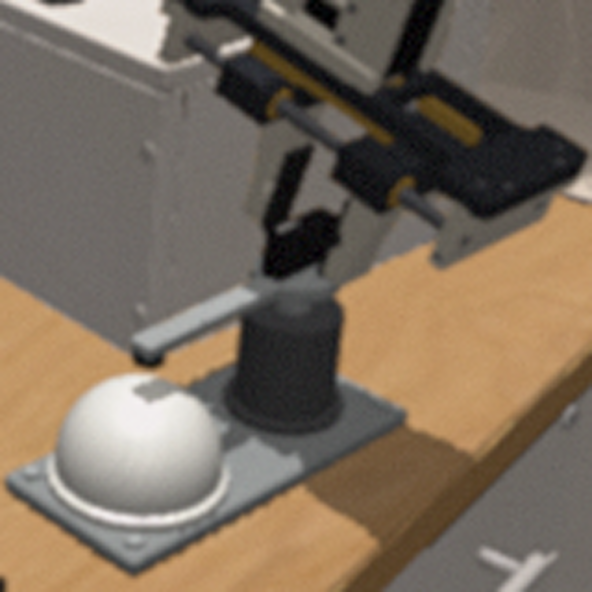

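```bash
python3 -m inch '0.6 -0.001 -0.008 0 0 0 0; 0.85 -0.001 -0.008 0 0 0 0; 0.9 -0.001 -0.008 0 0 0 0; 1 -0.001 -0.008 0 0 0 0; 1 -0.001 -0.008 0 0 0 0; 1 -0.001 -0.008 0 0 0 0' 15; python3 t1.py
```

```text
t: 6.0
eef_pos: [0.4613, 0.168, 0.1042]
ee_rot: [-2.881, 0.002, -1.728]
force: [1.6, -0.8, 2.6]
width: 0.0157
[0.4613 0.168  0.1042] [-2.8806e+00  1.5000e-03 -1.7277e+00] [ 0.899  0.056 -0.902  0.461 -0.528 -1.446] [ 1.6  -0.78  2.58] [-0.067  0.429 -0.006] 0.01570480037470552
0.06 [ 0.0034  0.008  -0.1981] [ 0.0008  0.0014 -0.0002]
0.04 [ 0.0035  0.0079 -0.1314] [ 0.0008  0.0014 -0.0002]
0 [0.0037 0.0078 0.0019] [ 0.0008  0.0014 -0.0002]
[ 0.25563255 -0.04048822 -0.96592583]
```

```bash
python3 -m inch '1 0 0 0 0 0 0; 1 0 0 0 0 0 0; 1 0 0.002 0.008 0 0 0; 1 0 0.004 0.015 0 0 0; 1 0 0.006 0.0225 0 0 0; 1 0 0.006 0.0225 0 0 0' 45; python3 t1.py
```

```text
t: 6.6
eef_pos: [0.4614, 0.168, 0.0971]
ee_rot: [-2.88, 0.001, -1.728]
force: [-0.8, 0.5, 8.5]
width: 0.0148
[0.4614 0.168  0.0971] [-2.8804e+00  1.3000e-03 -1.7275e+00] [ 0.894  0.067 -0.917  0.482 -0.503 -1.465] [-0.77  0.52  8.54] [-0.082  0.896 -0.034] 0.014849016084784531
0.06 [ 0.0036  0.0022 -0.221 ] [ 0.0006  0.0012 -0.    ]
0.04 [ 0.0036  0.0021 -0.1543] [ 0.0006  0.0012 -0.    ]
0 [ 0.0038  0.0021 -0.021 ] [ 0.0006  0.0012 -0.    ]
[ 0.25563255 -0.04048822 -0.96592583]
```

```bash
python3 -m inch '1 0 0.0008 0.003 0 0 0; 1 0 0.0008 0.003 0 0 0'; python3 - <<'E'
from h import *
from station import arm
w=arm.grab_frame("scene")
a=w["img"][140:300,280:440,::-1];cv2.imwrite('pics/scene5c.png',cv2.resize(a,None,fx=3.7,fy=3.7,interpolation=cv2.INTER_CUBIC))
s=arm.get_state();print(s["eef_pos"],s["force"])
R0=rot(s["ee_rot"]);K=np.array([.459,.1672])
axis=np.array([K[0]+.0003,K[1],s["eef_pos"][2]])
for a in (8,16,24,32,40,48,56):
    Z=R.from_euler('z',a,degrees=True)
    p=axis+Z.apply(s["eef_pos"]-axis)
    print(a,*row(s,p,Z*R0))
E
```

```text
t: 6.8
eef_pos: [0.4617, 0.1682, 0.0969]
ee_rot: [-2.879, 0.002, -1.728]
force: [-5.5, -2.8, 17.2]
width: 0.0151
[0.46169217 0.168191   0.09692488] [-4.3004573  -2.34992861 17.19949731]
8 [-0.001   0.0007 -0.0002] [-0.0003 -0.0345 -0.1288]
16 [-0.0019  0.0015 -0.0004] [-0.0005 -0.0691 -0.2576]
24 [-0.0026  0.0024 -0.0006] [-0.0008 -0.1036 -0.3863]
32 [-0.0032  0.0034 -0.0009] [-0.001  -0.1382 -0.5151]
40 [-0.0037  0.0045 -0.0012] [-0.0013 -0.1727 -0.6439]
48 [-0.004   0.0056 -0.0015] [-0.0016 -0.2073 -0.7727]
56 [-0.0041  0.0067 -0.0018] [-0.0018 -0.2418 -0.9015]
```

View pics/scene5c.png

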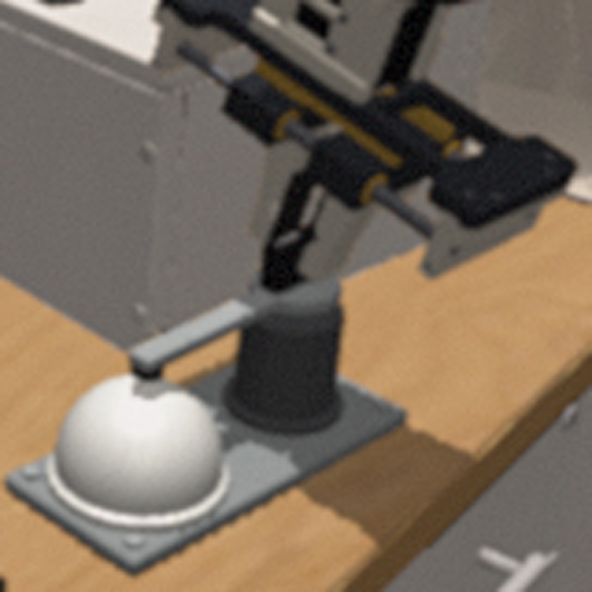

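```bash
python3 -m inch '1 -0.0005 0.0004 0 0 -0.017 -0.065; 1 -0.001 0.0007 -0.0002 0 -0.0345 -0.129; 1 -0.0015 0.001 -0.0003 0 -0.052 -0.193; 1 -0.002 0.0015 -0.0004 0 -0.069 -0.258; 1 -0.0026 0.0024 -0.0006 -0.001 -0.104 -0.386;  1 -0.0026 0.0024 -0.0006 -0.001 -0.104 -0.386'; cat > t2.py <<'E'
from h import *
from station import arm
w=arm.grab_frame("scene")
a=w["img"][140:300,280:440,::-1];cv2.imwrite('pics/s.png',cv2.resize(a,None,fx=3.7,fy=3.7,interpolation=cv2.INTER_CUBIC))
s=arm.get_state();print(s["eef_pos"],s["force"],s["moment"],s["width"],s["q"].round(2))
R0=rot(s["ee_rot"]);print(s["ee_rot"],"turned",np.degrees(s["ee_rot"][2])+99)
Q=cloud(w).reshape(-1,3)
q=near(Q,[.459,.1672],.112,.074,.094); q=q[np.hypot(*(q[:,:2]-[.459,.1672]).T)>.07]
q=q[q[:,2]>.076]; 
d=q.mean(0)[:2]-[.459,.1672]; print("arm angle",len(q),np.degrees(np.arctan2(d[1],d[0]))-80.8)
axis=np.array([.4593,.1672,s["eef_pos"][2]])
for a in (8,16,24,32,40,48,56):
    Z=R.from_euler('z',a,degrees=True)
    p=axis+Z.apply(s["eef_pos"]-axis)
    print(a,*row(s,p,Z*R0))
E
python3 t2.py
```

```text
t: 7.45
eef_pos: [0.461, 0.1687, 0.097]
ee_rot: [-2.879, 0.002, -1.303]
force: [-3.6, -2.9, 15.3]
width: 0.015
[0.46109006 0.16871987 0.09697313] [-3.85004449 -3.03884847 15.5167416 ] [-0.97056308  1.23041436 -0.11063043] 0.014919380895826681 [ 0.85  0.04 -0.9   0.35 -0.43 -0.89]
[-2.87956100e+00  2.72632820e-03 -1.30814343e+00] turned 24.04890256354507
arm angle 453 -68.42328345882429
8 [-0.001   0.0005 -0.0001] [-0.0004 -0.0345 -0.1288]
16 [-0.0018  0.0012 -0.0003] [-0.0007 -0.0691 -0.2576]
24 [-0.0026  0.0019 -0.0005] [-0.0011 -0.1036 -0.3863]
32 [-0.0032  0.0028 -0.0007] [-0.0015 -0.1382 -0.5151]
40 [-0.0038  0.0037 -0.001 ] [-0.0018 -0.1727 -0.6439]
48 [-0.0042  0.0047 -0.0012] [-0.0022 -0.2072 -0.7727]
56 [-0.0044  0.0057 -0.0015] [-0.0025 -0.2418 -0.9015]
```

View pics/s.png

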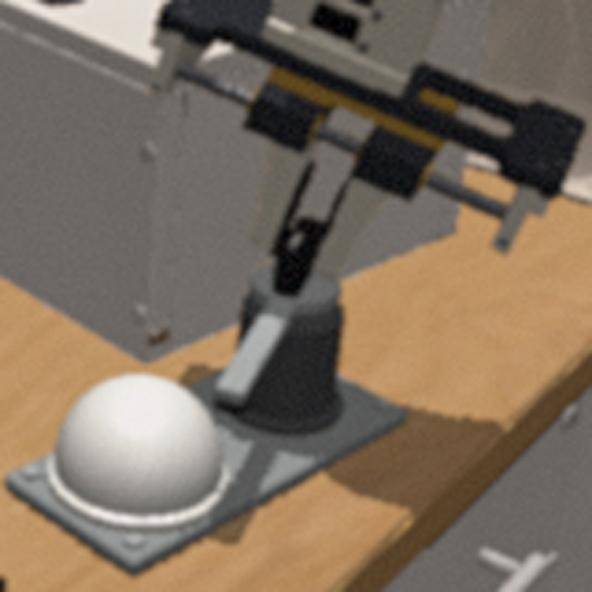

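```bash
python3 -m inch '1 -0.001 0.0005 -0.0001 0 -0.0345 -0.129; 1 -0.0018 0.0012 -0.0003 -0.001 -0.069 -0.258; 1 -0.0026 0.002 -0.0005 -0.001 -0.104 -0.386; 1 -0.0032 0.0028 -0.0007 -0.0015 -0.138 -0.515; 1 -0.0038 0.0037 -0.001 -0.002 -0.173 -0.644; 1 -0.0038 0.0037 -0.001 -0.002 -0.173 -0.644;1 -0.0038 0.0037 -0.001 -0.002 -0.173 -0.644'; python3 t2.py | head -5;sed -i 's/(8,16,24,32,40,48,56)/(5,8,11,13,15)/' t2.py; python3 t2.py | tail -5
```

```text
t: 8.2
eef_pos: [0.46, 0.1689, 0.0969]
ee_rot: [-2.881, 0.003, -0.608]
force: [-5.0, -5.4, 20.2]
width: 0.015
[0.45991019 0.16888058 0.09690438] [-4.88717852 -5.4269769  18.21813852] [-1.21779806  1.68346265  0.21095802] 0.01500198021355007 [ 0.69  0.08 -0.68 -0.13 -0.57  0.37]
[-2.88072591  0.00289737 -0.61101713] turned 63.99129695808156
arm angle 479 -77.41504543501134
8 [-0.0008  0.0003 -0.0001] [-0.0004 -0.0344 -0.1288]
16 [-0.0015  0.0006 -0.0002] [-0.0008 -0.0688 -0.2576]
5 [-0.0005  0.0002 -0.    ] [-0.0002 -0.0215 -0.0805]
8 [-0.0008  0.0003 -0.0001] [-0.0004 -0.0344 -0.1288]
11 [-0.0011  0.0004 -0.0001] [-0.0005 -0.0473 -0.1771]
13 [-0.0013  0.0005 -0.0001] [-0.0006 -0.0559 -0.2093]
15 [-0.0015  0.0006 -0.0002] [-0.0007 -0.0645 -0.2415]
```

View pics/s.png

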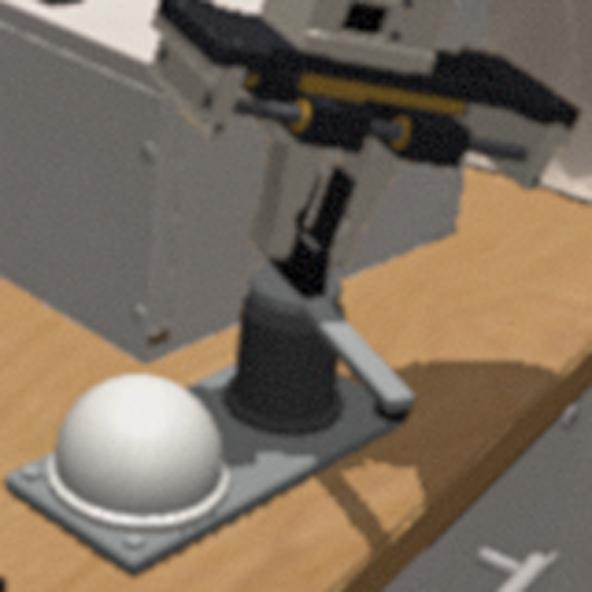

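```bash
python3 -m inch '1 -0.0005 0.0002 0 0 -0.0215 -0.08; 1 -0.0011 0.0004 -0.0001 0 -0.047 -0.177; 1 -0.0013 0.0005 -0.0001 -0.001 -0.056 -0.209;1 -0.0013 0.0005 -0.0001 -0.001 -0.056 -0.209'; python3 t2.py | head -3; python3 - <<'E'
from h import *
from station import arm
s=arm.get_state();R0=rot(s["ee_rot"]);print(R0.inv().apply([0,0,1])/.3)
E
```

```text
t: 8.7
eef_pos: [0.4595, 0.1689, 0.0969]
ee_rot: [-2.881, 0.003, -0.384]
force: [-4.4, -5.6, 19.4]
width: 0.015
[0.45938502 0.16888209 0.09690299] [-3.68974326 -6.41208688 18.50648502] [-1.56501283e+00  1.52993937e+00  5.62509974e-04] 0.015411177012064268 [ 0.63  0.11 -0.6  -0.23 -0.65  0.72]
[-2.88142491  0.00303061 -0.3845953 ] turned 76.96431256398989
arm angle 499 -87.06142804404467
[-0.01010203 -0.85747159 -3.22114134]
```

```bash
python3 -m inch '1 0 -0.003 -0.011 0 0 0; 1 0 -0.006 -0.0225 0 0 0; 1 0 -0.006 -0.0225 0 0 0; 1 0 -0.006 -0.0225 0 0 0'; python3 t2.py | head -3
```

```text
t: 9.15
eef_pos: [0.4587, 0.1688, 0.1026]
ee_rot: [-2.882, 0.004, -0.385]
force: [2.6, -4.7, 4.2]
width: 0.0151
[0.45869935 0.1687978  0.10254937] [ 2.82834288 -4.15389626  3.32964876] [-2.6199994  -0.33526347 -0.46915102] 0.015006935723582067 [ 0.63  0.1  -0.6  -0.22 -0.67  0.72]
[-2.88251893  0.00391038 -0.38474735] turned 76.95560054529443
arm angle 516 -84.50975566190617
```

View pics/s.png

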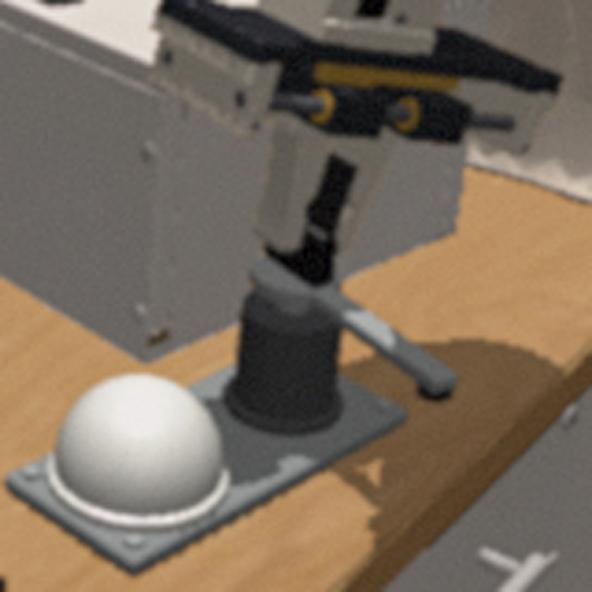

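```bash
python3 -m inch '0.75 0 0 0 0 0 0; 0.65 0 0 0 0 0 0; 0.6 0 0 0 0 0 0; 0.6 0 0 0 0 0 0; 0.6 0 0 -0.05 0 0 0; 0.6 0 0 -0.15 0 0 0;0.6 0 0 -0.3 0 0 0;0.6 0 0 -0.3 0 0 0;0.6 0 0 -0.3 0 0 0'; python3 t2.py | head -3;python3 - <<'E'
from h import *
from station import arm
w=arm.grab_frame("scene");t=arm.grab_frame("top")
for n,f in (("scene",w),("top",t)):
    Q=cloud(f).reshape(-1,3)
    q=near(Q,[.459,.1672],.04,.107,.125);print(n,len(q),rect(q[:,:2]) if len(q) else 0,np.percentile(q[:,2],[50,95]) if len(q) else 0)
    q=near(Q,[.359,.208],.05,.06,.1);print(len(q),q.mean(0) if len(q) else 0)
cv2.imwrite('pics/top6.png',t["img"][:,:,::-1])
E
```

```text
t: 10.1
eef_pos: [0.4506, 0.1482, 0.1909]
ee_rot: [-2.879, 0.003, -0.385]
force: [-0.7, -1.5, -0.8]
width: 0.0349
[0.4500175  0.14802022 0.18972539] [ 0.06654082 -0.59853427 -0.56457118] [-0.87575013  0.48889971 -0.01160429] 0.03499792839777952 [ 0.6  -0.04 -0.51 -0.19 -0.89  0.69]
[-2.88082368  0.00439275 -0.38463737] turned 76.96190185939122
arm angle 552 -98.27796306274361
scene 171 ((460.056884765625, 168.8870849609375), (15.079838752746582, 47.15235900878906), 69.3773422241211) [0.11500557 0.11803487]
241 [0.37729072 0.20535952 0.08882008]
top 31 ((447.2187194824219, 173.52993774414062), (11.164748191833496, 19.71900177001953), 70.31159210205078) [0.11366062 0.11639625]
247 [0.37982923 0.20070863 0.08863079]
```

View pics/s.png

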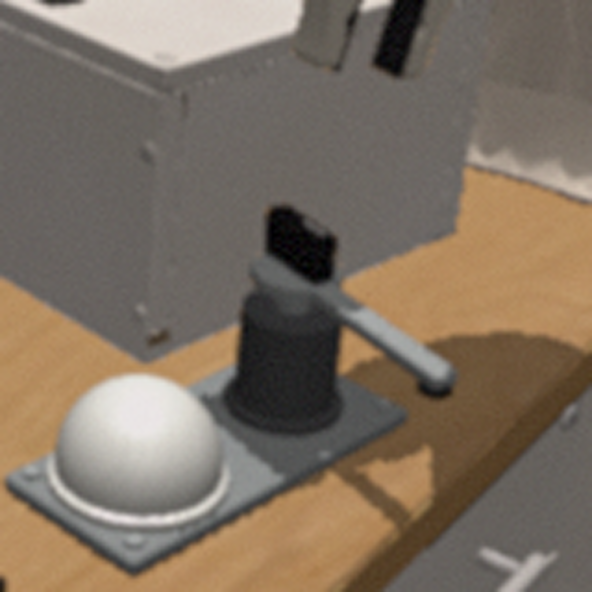

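View pics/top6.png

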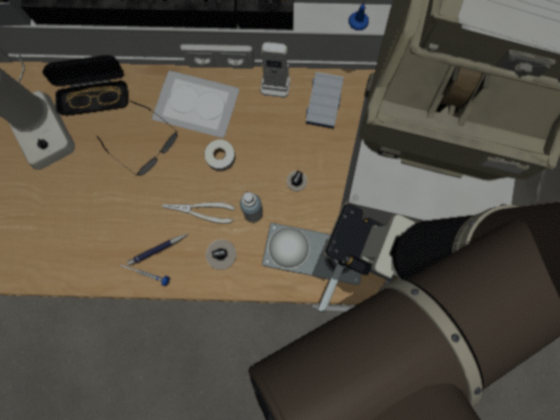

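```bash
cat > t3.py <<'E'
from h import *
from station import arm
s=arm.get_state();print(s["eef_pos"].round(4),s["ee_rot"].round(3),s["q"].round(2),s["force"].round(2),s["width"])
import sys
x,y,z,yaw=map(float,sys.argv[1:5]); print(*row(s,(x,y,z),down(yaw)))
E
python3 - <<'E'
from h import *
from station import arm
for n in ("scene","top"):
    f=arm.grab_frame(n);Q=cloud(f).reshape(-1,3)
    q=near(Q,[.4765,.2705],.045,.02,.07)
    A=np.c_[2*q,np.ones(len(q))]
    m=np.ones(len(q),bool)
    for i in range(4):
        q2=q-[0,0,.022]
        A=np.c_[2*q2[m][:,:2],np.ones(m.sum())];c=np.linalg.lstsq(A,(q2[m]**2).sum(1),rcond=None)[0];r=np.sqrt(c[2]+c[:2]@c[:2])
        e=abs(np.linalg.norm(q2-np.r_[c[:2],0],axis=1)-r);m=e<.003
    print(n,"dome",len(q),m.sum(),c[:2],r,"top z",q[:,2].max())
    q=near(Q,[.460,.4075],.025,.03,.045);print("blk",len(q),rect(q[:,:2]),np.median(q[:,2]))
    from scipy.spatial.transform import Rotation
E
python3 t3.py .45 .22 .22 -65;python3 t3.py .46 .408 .2 -80
```

```text
scene dome 1351 1331 [0.47861603 0.26985566] 0.040905942951963675 top z 0.06522436888197365
blk 138 ((461.420166015625, 408.8333740234375), (14.880077362060547, 29.187030792236328), 10.609353065490723) 0.035159621032713195
top dome 1252 1233 [0.47566909 0.27076355] 0.03920378169225042 top z 0.06454988424203253
blk 99 ((460.0213317871094, 407.2157897949219), (14.040194511413574, 27.271203994750977), 9.857789039611816) 0.033324762528350406
[0.4498 0.1478 0.1886] [-2.883  0.006 -0.384] [ 0.6  -0.03 -0.51 -0.19 -0.89  0.69] [0.23 0.47 1.14] 0.03503550669335595
[-0.0901 -0.2425 -0.0436] [-0.2329  0.0976  0.7117]
[0.4498 0.1478 0.1886] [-2.883  0.006 -0.384] [ 0.6  -0.03 -0.51 -0.19 -0.89  0.69] [0.23 0.47 1.14] 0.03503550669335595
[-0.2937 -0.7989  0.1736] [-0.2225  0.1297  0.9602]
```

```bash
python3 -m inch '0.5 -0.036 -0.1 0.02 -0.028 0.016 0.12; 0.5 -0.073 -0.2 0.043 -0.055 0.032 0.24; 0.5 -0.11 -0.3 0.065 -0.083 0.048 0.36; 0.5 -0.146 -0.4 0.087 -0.11 0.065 0.48; 0.5 -0.183 -0.5 0.108 -0.139 0.081 0.6; 0.5 -0.22 -0.6 0.13 -0.167 0.097 0.72; 0.5 -0.257 -0.7 0.152 -0.195 0.113 0.84; 0.5 -0.294 -0.8 0.174 -0.2225 0.13 0.96;0.5 -0.294 -0.8 0.174 -0.2225 0.13 0.96;0.5 -0.294 -0.8 0.174 -0.2225 0.13 0.96'; python3 t3.py .4605 .4078 .1 -80; python3 - <<'E'
from h import *
from station import arm
s=arm.get_state();w=arm.grab_frame("wrist");Q=wcloud(w,s)
cv2.imwrite("pics/w7.png",w["img"][:,:,::-1])
q=near(Q,[.460,.4075],.025,.028,.045);print(len(q),q.mean(0),rect(q[:,:2]))
q=near(Q,[.460,.4075],.025,.0325,.045);print(len(q),q.mean(0),rect(q[:,:2]))
E
```

```text
t: 11.35
eef_pos: [0.4601, 0.409, 0.1994]
ee_rot: [3.142, -0.002, -1.395]
force: [-0.0, 0.7, -0.3]
width: 0.0438
[0.4601 0.409  0.1994] [ 3.142e+00 -2.000e-03 -1.395e+00] [ 1.04  0.28 -0.16  0.   -1.13 -0.87] [-0.01  0.69 -0.26] 0.04380162311190147
[ 0.0036 -0.0005  0.3312] [ 0.     -0.0018  0.0016]
372 [0.4623299  0.40709161 0.03391516] ((462.1846923828125, 407.76177978515625), (13.729485511779785, 28.0749454498291), 13.06356430053711)
345 [0.46222417 0.40753374 0.03414037] ((462.1823425292969, 407.8838806152344), (13.678669929504395, 27.8359432220459), 13.063563346862793)
```

View pics/w7.png

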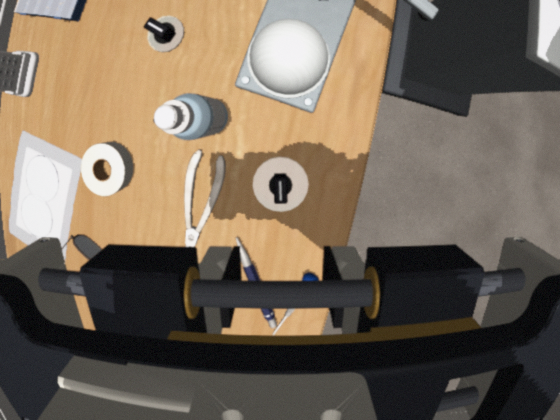

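```bash
python3 -m inch '0.5 0.003 -0.004 0.12 0 0 -0.015; 0.5 0.003 -0.004 0.25 0 0 -0.015; 0.5 0.003 -0.004 0.37 0 0 -0.015; 0.5 0.003 -0.004 0.4 0 0 -0.015;0.5 0.003 -0.004 0.4 0 0 -0.015'; python3 t3.py .4613 .408 .012 -79; python3 - <<'E'
from h import *
from station import arm
s=arm.get_state();w=arm.grab_frame("wrist");Q=wcloud(w,s)
cv2.imwrite("pics/w8.png",w["img"][:,:,::-1])
q=near(Q,[.460,.4075],.025,.0315,.045);print(len(q),q.mean(0),rect(q[:,:2]))
q=near(Q,[.477,.2703],.045,.025,.07);q2=q-[0,0,.022];A=np.c_[2*q2[:,:2],np.ones(len(q))];c=np.linalg.lstsq(A,(q2**2).sum(1),rcond=None)[0];print("dome",len(q),c[:2],np.sqrt(c[2]+c[:2]@c[:2]))
E
```

```text
t: 11.9
eef_pos: [0.4618, 0.4064, 0.0806]
ee_rot: [-3.141, -0.002, -1.381]
force: [-0.0, 0.4, 0.2]
width: 0.0437
[0.4618 0.4064 0.0806] [-3.141e+00 -2.000e-03 -1.381e+00] [ 1.04  0.39 -0.31  0.   -0.88 -0.85] [-0.02  0.43  0.23] 0.043725903744964496
[-0.0058  0.0007  0.2288] [-0.0004 -0.0017 -0.0018]
813 [0.46227053 0.40711289 0.03412872] ((462.28759765625, 407.7537841796875), (13.641929626464844, 28.075376510620117), 11.367825508117676)
dome 8684 [0.47786127 0.2707783 ] 0.0396488743603075
```

View pics/w8.png

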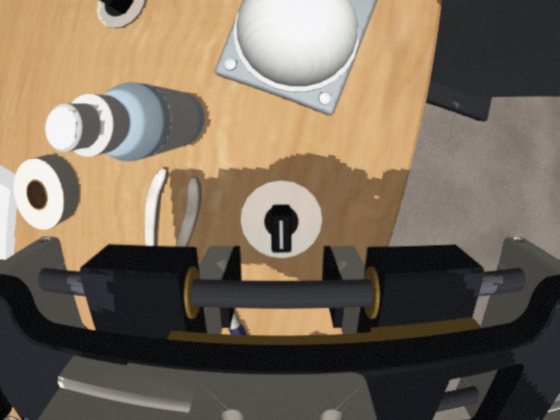

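```bash
python3 -m inch '0.5 -0.004 -0.001 0.1 0 0 0; 0.5 -0.004 -0.001 0.19 0 0 0; 0.5 -0.004 -0.001 0.215 0 0 0; 0.5 -0.004 -0.001 0.225 0 0 0;0.5 -0.004 -0.001 0.225 0 0 0;0.8 -0.004 -0.001 0.225 0 0 0;0.9 -0.004 -0.001 0.225 0 0 0;1 -0.004 -0.001 0.225 0 0 0;1 -0.004 -0.001 0.225 0 0 0;1 -0.004 -0.001 0.225 0 0 0' 15; python3 t3.py .4775 .2705 .14 -97
```

```text
t: 12.95
eef_pos: [0.4624, 0.4093, 0.0143]
ee_rot: [-3.139, 0.001, -1.38]
force: [-1.4, 0.3, 2.1]
width: 0.0139
[0.4624 0.4093 0.0143] [-3.139e+00  1.000e-03 -1.380e+00] [ 1.04  0.47 -0.36  0.   -0.74 -0.85] [-1.37  0.31  2.14] 0.01385826857809531
[ 0.4635  0.0371 -0.4195] [-0.0022  0.0009  0.2984]
```

```bash
python3 -m inch '1 0 0 0 0 0 0; 1 0 0 -0.06 0 0 0; 1 0 0 -0.16 0 0 0; 1 0 0 -0.28 0 0 0; 1 0 0 -0.4 0 0 0; 1 0 0 -0.43 0 0 0;1 0 0 -0.43 0 0 0' 20; python3 t3.py .4775 .2705 .14 -97; python3 - <<'E'
from h import *
from station import arm
s=arm.get_state();w=arm.grab_frame("wrist");Q=wcloud(w,s)
cv2.imwrite("pics/w9.png",w["img"][:,:,::-1])
f=arm.grab_frame("scene");S=cloud(f).reshape(-1,3)
cv2.imwrite("pics/s9.png",cv2.resize(f["img"][140:340,160:360,::-1],None,fx=2.9,fy=2.9,interpolation=cv2.INTER_CUBIC))
for n,c in(("w",Q),("s",S)):
    q=near(c,s["eef_pos"][:2],.04,.125,.141);q=q[(np.hypot(*(q[:,:2]-s["eef_pos"][:2]).T)>.016)]
    print(n,len(q))
    if len(q)>20:
        A=np.c_[q[:,:2]-s["eef_pos"][:2],np.ones(len(q))];c,*_=np.linalg.lstsq(A,q[:,2],rcond=None);print("plane",c,np.std(A@c-q[:,2]))
        (cx,cy),r=cv2.minEnclosingCircle((q[:,:2]*1000).astype(np.float32));print(cx,cy,r)
E
```

```text
t: 13.65
eef_pos: [0.4626, 0.4098, 0.1446]
ee_rot: [-3.137, 0.003, -1.381]
force: [0.3, 0.4, -1.6]
width: 0.0141
[0.4626 0.4098 0.1446] [-3.137e+00  3.000e-03 -1.381e+00] [ 1.04  0.33 -0.23  0.   -1.01 -0.85] [ 0.3   0.43 -1.65] 0.014065863817464034
[0.4655 0.0391 0.0139] [-0.0038  0.0034  0.2983]
w 3452
plane [-0.00411861  0.04471563  0.13547695] 0.0009264225854315832
463.9151306152344 404.2110290527344 30.206043243408203
s 497
plane [ 0.0227742  -0.02407693  0.13423713] 0.0012445430091717498
461.3606872558594 409.4632568359375 31.845272064208984
```

View pics/w9.png

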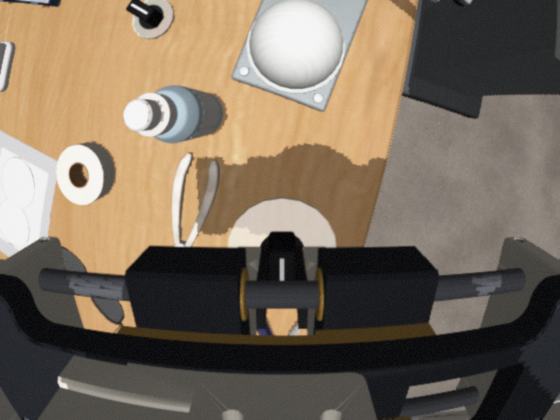

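View pics/s9.png

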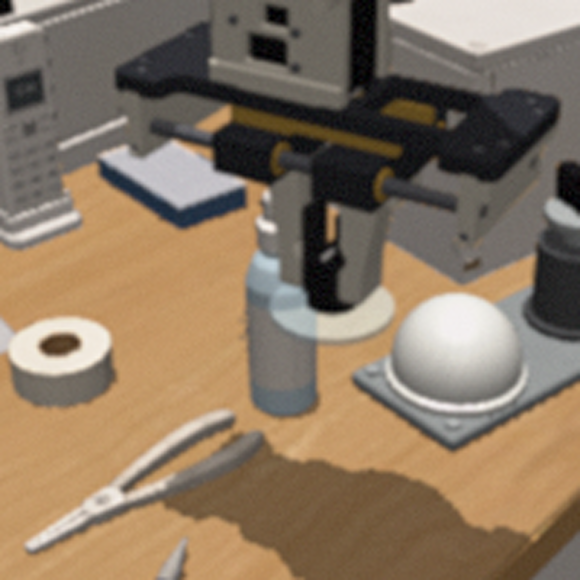

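```bash
python3 t3.py .4784 .2721 .130 -97; python3 -m inch '1 0.08 0.005 0 0 0 0.06; 1 0.2 0.015 0 0 0 0.15; 1 0.32 0.026 0 0 0 0.22; 1 0.42 0.035 0.01 0 0 0.298; 1 0.45 0.037 0.02 -0.004 0.003 0.298; 1 0.46 0.037 0.04 -0.004 0.003 0.298;1 0.46 0.037 0.045 -0.004 0.003 0.298;1 0.46 0.037 0.045 -0.004 0.003 0.298'; python3 t3.py .4784 .2721 .0763 -97; python3 - <<'E'
from h import *
from station import arm
s=arm.get_state();w=arm.grab_frame("wrist");Q=wcloud(w,s)
cv2.imwrite("pics/w10.png",w["img"][:,:,::-1])
f=arm.grab_frame("scene");S=cloud(f).reshape(-1,3)
cv2.imwrite("pics/s10.png",cv2.resize(f["img"][140:300,240:400,::-1],None,fx=3.6,fy=3.6,interpolation=cv2.INTER_CUBIC))
for n,c in(("w",Q),("s",S)):
    q=near(c,[.4765,.2705],.045,.02,.07)
    if len(q)>50:
        q2=q-[0,0,.022];A=np.c_[2*q2[:,:2],np.ones(len(q))];k=np.linalg.lstsq(A,(q2**2).sum(1),rcond=None)[0];print("dome",len(q),k[:2],np.sqrt(k[2]+k[:2]@k[:2]))
    e=s["eef_pos"];q=near(c,e[:2],.04,e[2]-.018,e[2]-.004);q=q[(np.hypot(*(q[:,:2]-e[:2]).T)>.016)]
    print(n,len(q))
    if len(q)>20:
        (cx,cy),r=cv2.minEnclosingCircle((q[:,:2]*1000).astype(np.float32));print(cx,cy,r)
E
```

```text
[0.4615 0.4085 0.1417] [-3.141 -0.    -1.381] [ 1.04  0.33 -0.24  0.   -1.   -0.85] [-0.04 -0.25 -1.2 ] 0.013725984385708968
[0.457  0.0305 0.0392] [-8.000e-04 -2.000e-04  2.979e-01]
t: 14.55
eef_pos: [0.477, 0.2719, 0.1283]
ee_rot: [3.139, -0.004, -1.692]
force: [0.1, 0.2, -0.7]
width: 0.0138
[0.477  0.2719 0.1283] [ 3.139 -0.004 -1.692] [ 0.87  0.24 -0.4  -0.   -0.94 -1.  ] [ 0.06  0.17 -0.66] 0.013818864121950387
[-0.0018 -0.0048  0.1733] [ 0.0025 -0.0038  0.0012]
dome 3335 [0.47786994 0.27061965] 0.03977310836819424
w 3455
476.6647644042969 267.8347473144531 30.322154998779297
dome 1358 [0.47861701 0.26981682] 0.040923369871960734
s 356
476.0010681152344 272.5898742675781 32.10432052612305
```

View pics/s10.png

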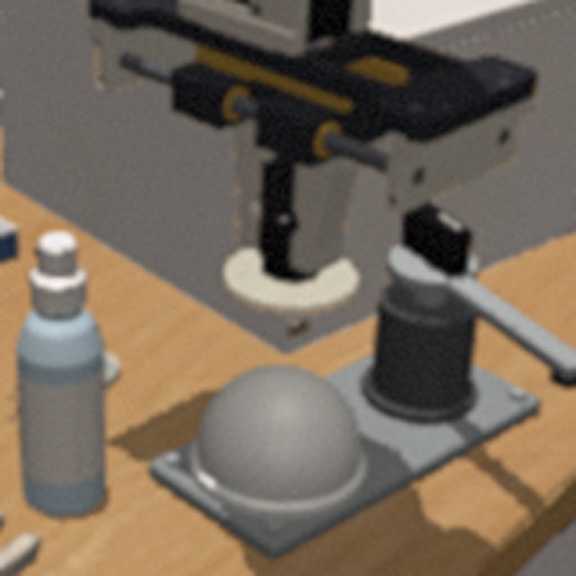

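View pics/w10.png

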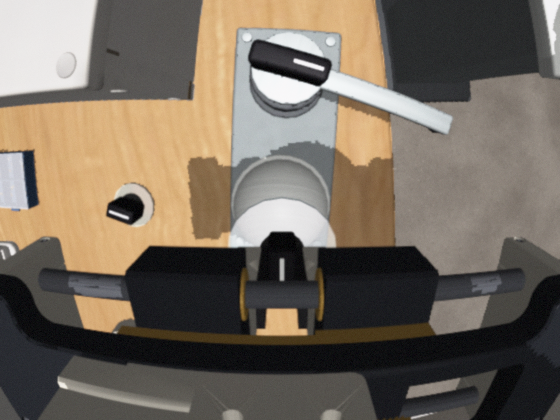

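```bash
python3 -m inch '1 0.002 -0.006 0.05 0.002 -0.004 0; 1 0.002 -0.006 0.12 0.002 -0.004 0; 1 0.002 -0.006 0.15 0.002 -0.004 0; 1 0.002 -0.006 0.16 0.002 -0.004 0; 1 0.002 -0.006 0.165 0.002 -0.004 0;1 0.002 -0.006 0.165 0.002 -0.004 0'; cat > t4.py <<'E'
from h import *
from station import arm
s=arm.get_state();print(s["eef_pos"].round(4),s["ee_rot"].round(4),s["force"].round(2),s["moment"].round(3))
f=arm.grab_frame("scene")
s=arm.get_state();print(s["eef_pos"].round(4),s["force"].round(2))
cv2.imwrite("pics/s11.png",cv2.resize(f["img"][180:300,260:380,::-1],None,fx=4.8,fy=4.8,interpolation=cv2.INTER_CUBIC))
E
python3 t4.py
```

```text
t: 15.25
eef_pos: [0.4792, 0.2709, 0.0804]
ee_rot: [-3.141, 0.002, -1.692]
force: [0.3, -0.7, -1.4]
width: 0.0138
[0.4792 0.2709 0.0804] [-3.1406e+00  2.0000e-03 -1.6923e+00] [ 0.33 -0.67 -1.4 ] [0.058 0.035 0.006]
[0.4793 0.271  0.0805] [ 0.59  0.56 -0.48]
```

View pics/s11.png

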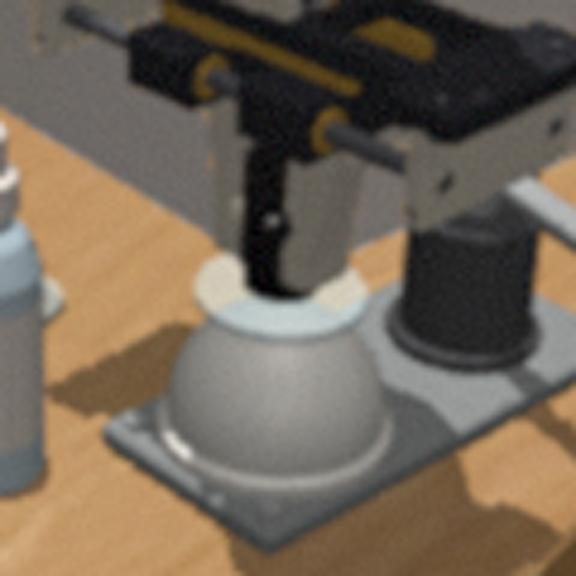

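```bash
python3 -m inch '1 0 0 0.003 0 0 0;1 0 0 0.006 0 0 0;1 0 0 0.006 0 0 0'; python3 t4.py; python3 -m inch '1 0 0 0.003 0 0 0;1 0 0 0.003 0 0 0'; python3 t4.py; python3 -m inch '1 0 0 0.003 0 0 0;1 0 0 0.003 0 0 0'; python3 t4.py
```

```text
t: 15.6
eef_pos: [0.4789, 0.2705, 0.0782]
ee_rot: [-3.141, 0.002, -1.693]
force: [-1.1, 0.9, -1.0]
width: 0.0138
[0.4789 0.2705 0.0782] [-3.1411e+00  1.7000e-03 -1.6928e+00] [-1.11  0.89 -0.96] [-0.011  0.089  0.041]
[0.4789 0.2705 0.0782] [ 0.13 -0.44 -0.9 ]
t: 15.85
eef_pos: [0.4789, 0.2705, 0.0771]
ee_rot: [-3.141, 0.001, -1.693]
force: [0.0, 0.2, -0.5]
width: 0.0139
[0.4789 0.2705 0.0771] [-3.1412e+00  1.4000e-03 -1.6927e+00] [ 0.04  0.22 -0.46] [0.038 0.104 0.037]
[0.4789 0.2705 0.0771] [ 0.37 -0.06 -0.86]
t: 16.1
eef_pos: [0.479, 0.2706, 0.0762]
ee_rot: [-3.141, 0.001, -1.693]
force: [0.2, -0.1, -1.1]
width: 0.0138
[0.479  0.2706 0.0762] [-3.1411e+00  1.5000e-03 -1.6926e+00] [ 0.21 -0.05 -1.08] [ 0.026  0.062 -0.002]
[0.479  0.2705 0.0762] [ 1.13 -0.35 -0.82]
```

```bash
python3 -m inch '1 -0.0025 0 0.0015 0 0 0;1 -0.0025 0 0.0015 0 0 0;1 -0.0025 0 0.0015 0 0 0'; python3 t4.py; python3 -m inch '1 0 0 0.0015 0 0 0;1 0 0 0.0015 0 0 0;1 0 0 0.0015 0 0 0'; python3 t4.py;python3 -m inch '1 0 0 0.0015 0 0 0;1 0 0 0.0015 0 0 0;1 0 0 0.0015 0 0 0'; python3 t4.py
```

```text
t: 16.45
eef_pos: [0.4789, 0.2708, 0.076]
ee_rot: [-3.141, 0.001, -1.693]
force: [-0.6, -2.9, 5.5]
width: 0.014
[0.4789 0.2708 0.076 ] [-3.1412e+00  8.0000e-04 -1.6926e+00] [-0.65 -2.95  5.54] [-1.306  0.391  0.013]
[0.4789 0.2708 0.076 ] [-0.78 -4.33  5.11]
t: 16.8
eef_pos: [0.479, 0.2708, 0.076]
ee_rot: [-3.141, 0.001, -1.693]
force: [-1.8, -3.9, 9.9]
width: 0.0136
[0.479  0.2708 0.076 ] [-3.1410e+00  9.0000e-04 -1.6925e+00] [-1.78 -3.86  9.92] [-1.598  0.917 -0.02 ]
[0.479  0.2708 0.076 ] [-2.79 -4.33  8.9 ]
t: 17.15
eef_pos: [0.479, 0.2708, 0.0759]
ee_rot: [-3.141, 0.001, -1.692]
force: [-3.8, -3.9, 13.7]
width: 0.0139
[0.479  0.2708 0.0759] [-3.1409e+00  1.0000e-03 -1.6923e+00] [-3.81 -3.93 13.72] [-1.779  1.465 -0.013]
[0.479  0.2708 0.0759] [-3.33 -4.82 12.58]
```

View pics/s11.png

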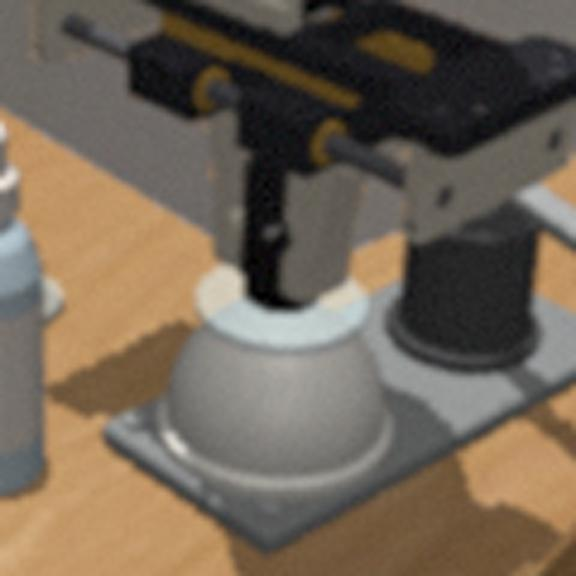

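```bash
python3 -m inch '1 0 0 -0.0035 0 0 0;1 0 0 -0.0035 0 0 0;1 0 0 -0.0035 0 0 0'; python3 t4.py
```

```text
t: 17.5
eef_pos: [0.4792, 0.2716, 0.0761]
ee_rot: [-3.141, 0.002, -1.693]
force: [-1.4, 0.1, 3.5]
width: 0.0141
[0.4792 0.2716 0.0761] [-3.1409e+00  2.0000e-03 -1.6926e+00] [-1.43  0.13  3.47] [-0.122  0.408 -0.002]
[0.4792 0.2716 0.0761] [-0.98  0.57  3.34]
```

```bash
python3 -m inch '1 0 0 -0.001 0 0 0;1 0 0 -0.001 0 0 0;1 0 0 -0.001 0 0 0' 5; python3 t4.py;  python3 -m inch '0.82 0 0 0 0 0 0;0.8 0 0 0 0 0 0;0.78 0 0 0 0 0 0;0.76 0 0 0 0 0 0;0.74 0 0 0 0 0 0;0.72 0 0 0 0 0 0;0.7 0 0 0 0 0 0;0.7 0 0 0 0 0 0'; python3 t4.py
```

```text
t: 17.85
eef_pos: [0.4791, 0.2715, 0.0762]
ee_rot: [-3.141, 0.002, -1.693]
force: [1.1, 1.5, 1.1]
width: 0.0143
[0.4791 0.2715 0.0762] [-3.1410e+00  1.8000e-03 -1.6926e+00] [1.1  1.46 1.1 ] [0.333 0.033 0.03 ]
[0.4791 0.2715 0.0761] [0.53 0.3  0.22]
t: 18.7
eef_pos: [0.479, 0.2712, 0.0763]
ee_rot: [-3.141, 0.001, -1.693]
force: [0.2, 0.9, -0.2]
width: 0.0264
[0.479  0.2712 0.0763] [-3.1412e+00  1.5000e-03 -1.6927e+00] [ 0.18  0.87 -0.2 ] [ 0.034  0.079 -0.034]
[0.479  0.2712 0.0762] [ 0.37  0.65 -1.  ]
```

View pics/s11.png

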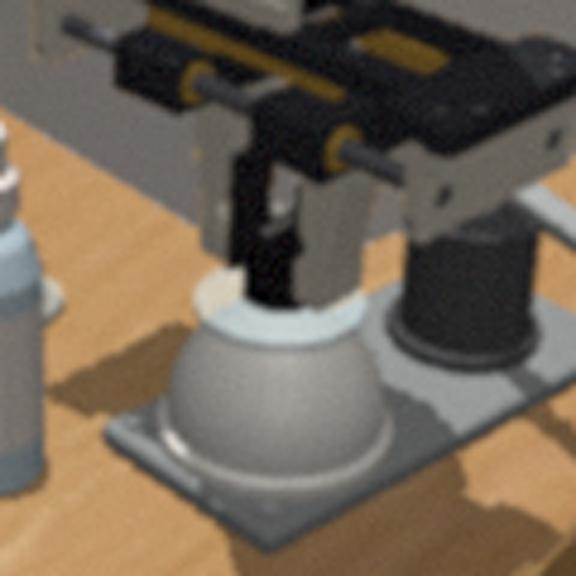

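```bash
python3 -m inch '0.65 0 0 0 0 0 0;0.6 0 0 0 0 0 0;0.6 0 0 0 0 0 0;0.6 0 0 -0.01 0 0 0;0.6 0 0 -0.03 0 0 0;0.6 0 0 -0.07 0 0 0; 0.6 0 0 -0.13 0 0 0;0.6 0 0 -0.22 0 0 0;0.6 0 0 -0.34 0 0 0;0.6 0 0 -0.4 0 0 0;0.6 0 0 -0.4 0 0 0;0.6 0 0 -0.4 0 0 0'; python3 t4.py; python3 - <<'E'
from h import *
from station import arm
s=arm.get_state();w=arm.grab_frame("wrist");Q=wcloud(w,s)
cv2.imwrite("pics/w12.png",w["img"][:,:,::-1])
S=cloud(arm.grab_frame("scene")).reshape(-1,3);T=cloud(arm.grab_frame("top")).reshape(-1,3)
for n,c in(("w",Q),("s",S),("t",T)):
    q=near(c,[.478,.2705],.036,.062,.075)
    if len(q)>20:
        (cx,cy),r=cv2.minEnclosingCircle((q[:,:2]*1000).astype(np.float32))
        A=np.c_[q[:,:2]-[.478,.2705],np.ones(len(q))];k,*_=np.linalg.lstsq(A,q[:,2],rcond=None);print(n,"lens",len(q),cx,cy,r,"slope",k)
    q=near(c,[.478,.2705],.03,.086,.105)
    if len(q)>20: print(n,"block",len(q),rect(q[:,:2]),q.mean(0))
    q=near(c,[.459,.1672],.04,.107,.125)
    if len(q)>20: print(n,"knob",rect(q[:,:2]),np.median(q[:,2]))
    for nm,p in (("small",[.616,.256]),):
        q=near(c,p,.03,.025,.045)
        if len(q)>10: print(n,nm,q.mean(0))
E
```

```text
t: 19.95
eef_pos: [0.4789, 0.2712, 0.1972]
ee_rot: [-3.14, 0.003, -1.693]
force: [-0.0, -0.0, -1.1]
width: 0.0351
[0.4789 0.2712 0.1972] [-3.1405e+00  3.0000e-03 -1.6928e+00] [-0.02 -0.02 -1.11] [-0.036  0.16   0.016]
[0.4786 0.2709 0.1963] [ 0.37 -1.08 -1.61]
w lens 2839 479.2138671875 270.1777038574219 31.155288696289062 slope [-0.03228504  0.01645268  0.06658493]
w block 584 ((479.7918701171875, 269.54608154296875), (28.05724334716797, 13.520622253417969), 83.16671752929688) [0.47964274 0.2683739  0.09559278]
w knob ((460.18768310546875, 167.3502197265625), (14.448819160461426, 44.535030364990234), 67.0962142944336) 0.11532518114184569
w small [0.61846733 0.25607619 0.03323699]
s lens 470 478.7716064453125 270.8416748046875 31.614192962646484 slope [-0.0131317  -0.01459349  0.06831711]
s block 154 ((479.24761962890625, 270.5539855957031), (30.19063377380371, 14.998257637023926), 83.78638458251953) [0.47758073 0.27379778 0.09404995]
s knob ((460.21673583984375, 168.9237060546875), (15.552773475646973, 45.79266357421875), 68.44287109375) 0.11487351632766295
t knob ((458.0144348144531, 167.3547821044922), (14.13321590423584, 44.641357421875), 67.06819152832031) 0.11483615399461258
```

View pics/s11.png

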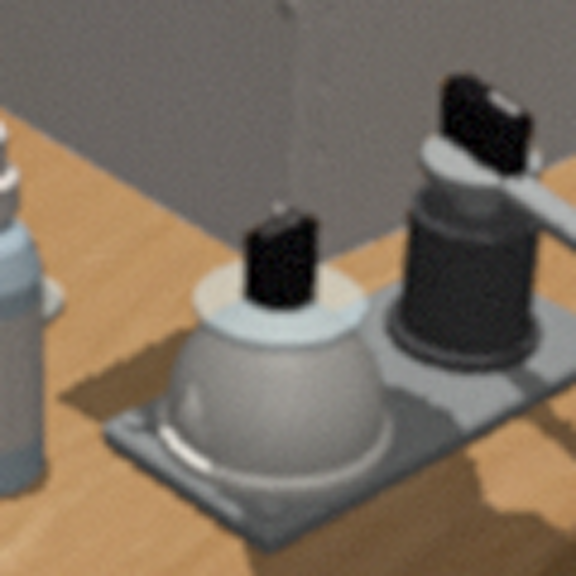

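View pics/w12.png

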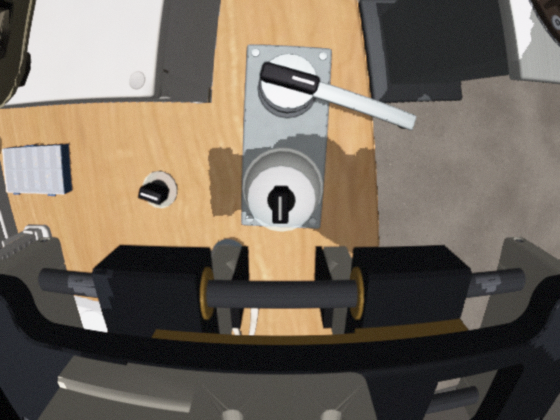

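```bash
python3 -m inch '0.6 0 0 0 0 0 0;0.6 0 0 0 0 0 0;0.6 0 0 0 0 0 0;0.6 0 0 0 0 0 0;0.6 0 0 0 0 0 0;0.6 0 0 0 0 0 0;0.6 0 0 0 0 0 0;0.6 0 0 0 0 0 0;0.6 0 0 0 0 0 0;0.6 0 0 0 0 0 0'; python3 - <<'E'
from h import *
from station import arm
for i in range(2):
    s=arm.get_state();Q=wcloud(arm.grab_frame("wrist"),s)
    q=near(Q,[.478,.2705],.036,.062,.075);(cx,cy),r=cv2.minEnclosingCircle((q[:,:2]*1000).astype(np.float32))
    A=np.c_[q[:,:2]-[.478,.2705],np.ones(len(q))];k,*_=np.linalg.lstsq(A,q[:,2],rcond=None);print(s["t"],cx,cy,r,k)
f0={k:v for k,v in np.load("scene0.npz").items()};f=arm.grab_frame("scene")
A,B=cloud(f0).reshape(-1,3),cloud(f).reshape(-1,3)
for n,p,r,z0,z1 in(("bottle",[.545,.342],.04,.09,.15),("pad",[.65,.43],.06,.01,.035),("small",[.616,.256],.04,.012,.045)):
    for c in(A,B):
        q=near(c,p,r,z0,z1);print(n,len(q),q.mean(0).round(4))
print(arm.job_done())
E
```

```text
t: 21.15
eef_pos: [0.4789, 0.2711, 0.1963]
ee_rot: [-3.141, 0.001, -1.693]
force: [-1.1, 0.0, 0.3]
width: 0.0353
21.15 478.9623107910156 270.20892333984375 31.147279739379883 [-0.03164806  0.01433513  0.06661775]
21.2 479.2015075683594 270.27349853515625 31.273454666137695 [-0.03129287  0.0135268   0.06662296]
bottle 533 [0.5473 0.3534 0.1135]
bottle 546 [0.5474 0.3524 0.1133]
pad 797 [0.663  0.4243 0.0231]
pad 806 [0.6629 0.4244 0.023 ]
small 1 [0.6085 0.2559 0.0349]
small 0 [nan nan nan]
the job is handed in; nothing more can be done
None<stdin>:11: RuntimeWarning: Mean of empty slice.
  ret = um.true_divide(
```

The job is handed in after about 21 s of robot time. The hold-down arm is swung clear and the larger lens is resting, released, on the dome. I got no verdict back, so what follows is from my own measurements.

- **Knob:** I gripped the bar with the tool tilted 15° to clear the white box. I pressed to the stop (about 17 N), turned counter-clockwise 77°, then raised and let go. Afterwards the bar's measured angle was within a couple of degrees of the stop (76.8°). Its top was back at about 115 mm, so the knob is up.
- **Lens:** My last check put its centre about 1.5 mm from the dome's axis, tilted about 0.035 rad. Two readings taken 1.2 s after the gripper had drawn clear agree within noise, so it is at rest. The gripper finished about 120 mm above the placing height, touching nothing.
- **Other objects:** The bottle and pad roll are within about 1 mm of where they started. The last check on the smaller lens failed because the scene camera hardly sees it. Earlier wrist-camera data put it within about 3 mm of its starting position, and nothing came near it.

**What went less well:**
- My first approach to the knob, tilted 22°, stopped at a joint's range limit, so I backed out and used 15°.
- While setting the lens down I chained three small steps without reading the force between them. It was pressed on the dome with about 14 N, under the 20 N limit, and I eased it back before letting go.

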